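# Date-stamp the label of a packed snack carton, squared with the T-guide

### The arm

A 7-joint arm with a two-finger parallel gripper is mounted at the origin on the work surface. World frame = base frame: x ahead of the robot, y to its left, z up, the work surface at z = 0. Lengths are in m, angles in rad, forces in N, time in s.
With the tool pointing down it reaches from about 0.35 to 0.9 m from the base axis. Payload 7.2 kg.
Tool frame: the origin (TCP) lies midway between the tips of the shut fingers; the grasp point (between the pads) lies 19 mm behind it (env.pinch_z is the y of the grasp point in the tool frame, in m); y points along the fingers, z is the direction in which the jaws open and shut, and the axes are right-handed (so a half turn about y gives the same grasp; the last joint's range is limited). The gripper opens to 85 mm and grips with 20 to 120 N. Pads are 22 mm wide; open, the fingers measure 114 mm over their backs; the gripper's body (76 mm by 85 mm) begins 54 mm behind the grasp point. The pads swing forward as they close: fully open they stand 13 mm farther back than shut.
Start: joints at [-1.324, 0.411, -0.013, 1.596, 0.006, 1.134, -0.082], TCP at [0.194, 0.594, 0.231] pointing down, gripper open.
Joint ranges: [-2.95, 2.95], [-0.29, 1.99], [-1.47, 1.44], [0.14, 2.54], [-1.03, 4.17], [0.13, 1.85], [-2.86, 2.86]. Speed limits (rad/s): [2.39, 2.39, 3.01, 3.01, 3.14, 3.14, 3.14].

### API

Orientations are given as a unit quaternion [w, x, y, z].
In Python, from workcell import get_obs, optics, env gives the robot as it stands.
- The arm moves only by the tool drive_tool, never from a script. Its argument "motion" is a list of rows, each an object with "gripper": the opening, from 0 (shut) to 1 (fully open); "linear": the shift along the tool's x, y, z in m, a list of three; "delta_rot": the turn, a rotation vector about the tool's x, y, z in degrees, a list of three. A call has 1 to 5 rows; each row shifts and turns the pose as measured when the row begins, along the tool's axes as they then stand; what a row does not reach is not made up. A row lasts 1/12 s, in which the tool goes at most 41.7 mm and 7.16 degrees, less where a joint would pass 70% of its speed; a pose out of reach is approached as far as the arm can. A call is refused whole if a number of a shift passes 0.0417 or a number of a turn 7.16, either way. A call with a gripper value outside its range is refused whole. The fingers move at their own pace and stop on an object; "squeeze" is the grip in N (left out, the last holds). Time passes only in rows, so rows that do not move let the fingers close. It gives the time, the measured TCP pose, the force and the opening at its end, in the units of the state.
- get_obs(): the state, without advancing time (a new reading comes with each control period).
- optics.camera(name): name is "scene" or "top" or "wrist"; returns the picture (400x640x3 uint8, red, green, blue); there is no depth.
- optics.calibration(name): a dict with "fov_y" (degrees; the focal length in pixels is half the picture's height over the tangent of half this angle, whatever the lens; pixels are square), "cx", "cy" (the principal point, pixels), "extrinsics" (4x4, takes a point from camera to world coordinates); the wrist camera has in their place "tool_from_camera" (4x4, takes a point from camera to tool coordinates, whose origin is the TCP and whose axes are the tool frame's). Camera axes: x right, y down, z forward; pixel columns grow to the right and rows downward; lengths in m; the calibration is good to about 2 mm. A picture is of the moment at which its call begins: read the wrist's pose just before it. calibration takes no time and is no camera call.
- env.close_job(): hands the job in, once; it reports no verdict.
The state is a dict: "time_s": time; "joint_pos": joint angles; "joint_vel": joint speeds; "joint_torque": joint torques, N m; "ee_pos": TCP position; "tool_rot": TCP orientation; "wrist_force": force on the tool from outside, world axes, zero at the start; "torque": the same for the moment, N m; "finger_gap": finger opening in m.
Only numpy, scipy, OpenCV 4.12 (cv2) and the standard library are available. Lean on these libraries where they do the work, as an engineer would, in place of code of your own. Each camera call takes 0.05 s, during which the arm holds its last target.

### The job

Stamp the blank label on the packed carton: hook the wooden T-guide over the carton's front edge (the long edge nearest the robot) so that its blade lies flat on the lid along the label's right-hand side (as seen from the robot) and its head is flush against the front face, and let go of it. Then take the spring-loaded stamp, stand it on the label with its long side snug against the blade, and press it right down to its stop, leaning no harder than that needs; press it nowhere else, keep the guide flush and leave the other things on the counter where they are. Finish while you are still holding the stamp fully down.

Things in the scene. Friction and masses are not known exactly. Their poses are not given: they have to be found in the camera images.
- carton: Packed, taped white carton, 180 mm deep (its x) by 280 mm wide (its y) by 75 mm high, too heavy to shift. Origin at the centre of its underside, z up; its front face, the one nearest the robot, is at x = -90 mm in its frame, the flat lid at z = 75 mm. It is turned by up to about 15 degrees.
- label: Blank white paper label with a thin dark printed border, flat on the lid, 92 mm (its x, front to back) by 60 mm (its y, right to left), no thickness. Origin at its centre, axes parallel to the carton's; right-hand edge at y = -30 mm. With the guide's blade along that edge the guide's middle line is at y = -48 mm, its x axis parallel to the label's.
- guide: Loose wooden T-guide, 120-195 g. Blade 150 mm long (its +x), 36 wide (y), 12 thick. Head: bar 20 thick (x -20 to 0), 160 long (y), from 16 mm below the blade's underside to its top. Origin: head's inner face meets blade's underside, on the blade's middle line; z up. Balances 25 mm along the blade. Starts on a 150 x 120 x 30 mm stack of cardboard pads, head over the stack's near edge.
- guide_left (a point): Left (+y) end of the guide head's inner face, in the guide's frame at (0, 80, -8) mm. Flush means that this point and guide_right lie in the plane of the carton's front face.
- guide_right (a point): Right (-y) end of the guide head's inner face, in the guide's frame at (0, -80, -8) mm.
- stamp: Spring-loaded self-inking stamp, 150 g with its black cap, 108 mm high, standing upright on the counter: grey frame with an open rectangular foot 78 mm long (its x) by 46 mm wide (its y). Origin at the centre of the foot's underside, z up. The print is 54 x 32 mm, in the middle of the foot. Either way round will do. Snug against the blade, its middle line is 41 mm from the blade's.
- stamp_top (a point): Centre of the top of the stamp's black cap, 108 mm above the stamp's underside when up. The cap is a block 74 mm (x) by 40 mm (y) by 60 mm high, best gripped across its 40 mm width; it is also the handle that is pressed.
- stamp_cap (a joint): How far the stamp's cap is pressed down into its frame: 0 m up, 0.018 m at its stop. Spring: about 3.6 N to start moving, rising by 0.45 N/mm to about 11.7 N at the stop; it springs back when released. 15 to 25 N holds it on its stop; over 40 N would dent the carton.
- tape_roll: Bystander: roll of brown tape lying flat, 104 mm across, 48 mm high; origin at the centre of its underside. To be left alone.
- knob_stamp: Bystander: small round wooden hand stamp standing upright, 42 mm across, 64 mm high; origin at the centre of its underside. Not the stamp to use; to be left alone.
- ink_pad: Bystander: closed dark ink-pad tin, 77 x 112 x 20 mm; origin at the centre of its underside. To be left alone.
Things that resemble listed ones, but are neither listed nor needed, are in the scene too. What is shaped like the guide but green is not meant.

How it is judged:
On the way:
1. the guide lies on the lid, its head flush against the carton's front face, its blade along the label's right-hand edge, let go (x of guide_left in the frame of carton between -0.093 and -0.088 m and x of guide_right in the frame of carton between -0.093 and -0.088 m and z of guide in the frame of carton between 0.073 and 0.078 m and angle between guide's own z axis and vertical below 0.03 rad and y of guide in the frame of label between -0.055 and -0.041 m and contact force between the fingers and guide below 0.1 N), for 0.3 s.
At the end, for the whole second after the job is handed in: Stamp held at 16.5 of 18 mm travel or more, 7 to 40 N on the carton, upright (2 deg), within 3.5 mm of the blade and parallel (2 deg), print on the label; guide free and flat, both head ends within 3 mm of the front face, blade within 7 mm of the label edge; through the last second (all of step 1 and y of stamp in the frame of guide between 0.038 and 0.0445 m and angle between the x axis of stamp and the x axis of guide, either way round below 0.035 rad and x of stamp in the frame of label between -0.018 and 0.018 m and y of stamp in the frame of label between -0.014 and 0.014 m and z of stamp in the frame of carton between 0.0725 and 0.0785 m and angle between stamp's own z axis and vertical below 0.04 rad and value of joint stamp_cap above 0.0165 m and contact force between stamp and carton between 7 and 40 N and velocity of joint stamp_cap below 0.005 m/s and linear speed of guide below 0.02 m/s); the arm keeps its last pose, push and grip.
It fails at once if the stamp is pressed (more than 10 mm) anywhere but in its place on the label against the flush guide (value of joint stamp_cap above 0.01 m and not (x of guide_left in the frame of carton between -0.094 and -0.087 m and x of guide_right in the frame of carton between -0.094 and -0.087 m and z of guide in the frame of carton between 0.073 and 0.078 m and angle between guide's own z axis and vertical below 0.03 rad and y of guide in the frame of label between -0.056 and -0.04 m and y of stamp in the frame of guide between 0.037 and 0.0455 m and angle between the x axis of stamp and the x axis of guide, either way round below 0.045 rad and x of stamp in the frame of label between -0.018 and 0.018 m and y of stamp in the frame of label between -0.014 and 0.014 m and z of stamp in the frame of carton between 0.0725 and 0.0785 m and angle between stamp's own z axis and vertical below 0.05 rad)).
It fails at once if the carton lid is crushed: more than 60 N under the stamp (contact force between stamp and carton above 60 N).
It fails at once if a bystander is pushed more than 30 mm (distance of any of tape_roll, knob_stamp, ink_pad from where it was at the start of the episode above 0.03 m).
It also fails if it takes over 72 s, if anything falls off the work surface, if the arm or the gripper's body presses on something with over 40 N, if the wrist force passes 120 N, or if a joint passes its speed limit or range.

## Working session

There is one attempt and no reset: what is moved stays moved. The work goes in short steps, Python scripts to look and compute and a tool call to move; the robot and the scene stay as the last step left them, time stands still between calls to the robot, and variables do not carry over. Pictures are saved under pics/ and viewed, and the job is handed in when it is done.

Besides the shell and the picture viewer there is one more tool, called after "Emit:" as name([rows], argument=value, ...), one row to a line, values as JSON. drive_tool: Moves the arm, as the interface text tells. Its arguments: {"type":"object","properties":{"motion":{"type":"array"},"squeeze":{"type":"number"}},"required":["motion"]}

```bash
ls; mkdir -p pics; python3 - <<'E'
from workcell import get_obs, optics, env
import cv2, numpy as np
np.set_printoptions(precision=4,suppress=True)
o=get_obs(); print(o); print(env.pinch_z)
for n in ["scene","top","wrist"]:
    c=optics.calibration(n); print(n,c)
    im=optics.camera(n); cv2.imwrite(f"pics/{n}0.png",im[:,:,::-1])
E
```

```text
pics
{'time_s': 0.0, 'joint_pos': array([-1.3242,  0.4119, -0.0127,  1.5971,  0.0056,  1.1343, -0.0822]), 'joint_vel': array([ 0.0007,  0.002 ,  0.0002, -0.0017,  0.0002,  0.0006,  0.0011]), 'joint_torque': array([ -0.001 , -60.0614,   0.6815, -29.9415,   0.0138,   0.0105,
         0.    ]), 'ee_pos': array([0.1934, 0.5938, 0.2304]), 'tool_rot': array([-0.6978,  0.6989, -0.1109,  0.1108]), 'wrist_force': array([ 1.0165, -0.31  ,  0.2745]), 'torque': array([0.0059, 0.0166, 0.0139]), 'finger_gap': 0.08538146674238692}
-0.0187
scene {'fov_y': 56.2194276078621, 'cx': 327.17634170629657, 'cy': 199.50224137452997, 'extrinsics': array([[ 0.8243,  0.4716, -0.3131,  0.7856],
       [ 0.5661, -0.6805,  0.4653, -0.4515],
       [ 0.0063, -0.5608, -0.8279,  0.9213],
       [ 0.    ,  0.    ,  0.    ,  1.    ]])}
top {'fov_y': 47.01458055195917, 'cx': 315.2461738912946, 'cy': 203.43428280559323, 'extrinsics': array([[-0.0134, -0.9962,  0.0862,  0.3957],
       [-0.9997,  0.015 ,  0.0187, -0.0045],
       [-0.0199, -0.0859, -0.9961,  1.4789],
       [ 0.    ,  0.    ,  0.    ,  1.    ]])}
wrist {'fov_y': 68.12439014947921, 'cx': 319.6076875637795, 'cy': 196.99038303509155, 'tool_from_camera': array([[ 0.0001,  0.9518,  0.3066, -0.0775],
       [-0.0005, -0.3066,  0.9518, -0.1414],
       [ 1.    , -0.0002,  0.0004, -0.0008],
       [ 0.    ,  0.    ,  0.    ,  1.    ]])}
```

View pics/scene0.png

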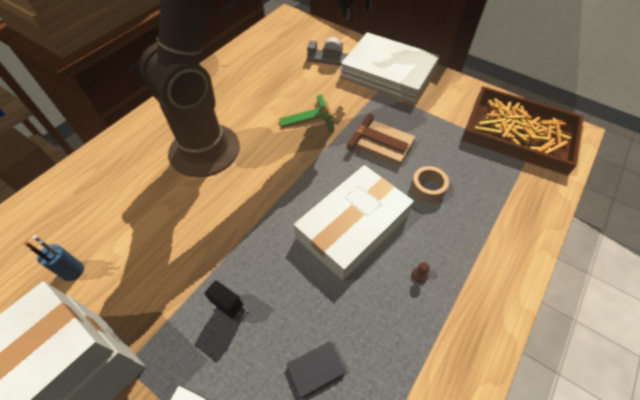

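View pics/top0.png

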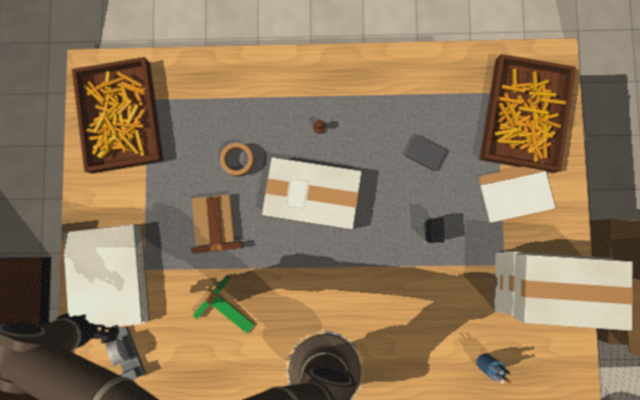

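View pics/wrist0.png

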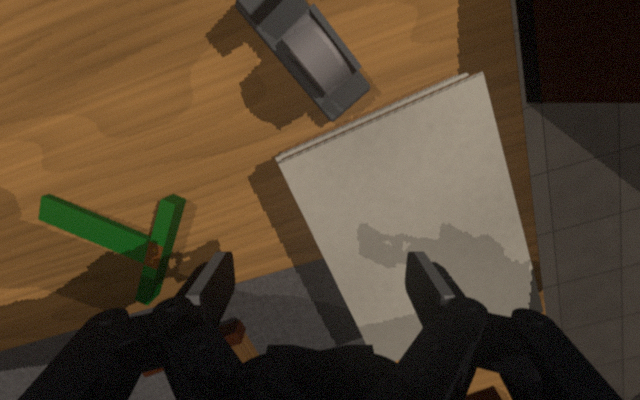

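Top view: guide candidates are the brown T at (215,230) on pads and the green T at (225,305), which the task excludes. The stamp is the black cap at (437,228). The carton is at (312,193) with its label at (298,193). Next are enlarged crops to confirm, plus coarse positions.

```bash
cat > h.py <<'E'
import numpy as np, cv2
from workcell import get_obs, optics, env
from scipy.spatial.transform import Rotation as R
np.set_printoptions(precision=4,suppress=True)
def Rt(q): return R.from_quat([q[1],q[2],q[3],q[0]]).as_matrix()
def toolT(o=None):
    o=o or get_obs(); T=np.eye(4); T[:3,:3]=Rt(o['tool_rot']); T[:3,3]=o['ee_pos']; return T
def cam(n,T=None):
    c=optics.calibration(n); f=200/np.tan(np.radians(c['fov_y']/2))
    E=c['extrinsics'] if n!='wrist' else (toolT() if T is None else T)@c['tool_from_camera']
    return f,c['cx'],c['cy'],np.array(E)
def cast(C,uv,z):
    f,cx,cy,E=C; uv=np.atleast_2d(np.array(uv,float))
    d=np.c_[(uv[:,0]-cx)/f,(uv[:,1]-cy)/f,np.ones(len(uv))]@E[:3,:3].T
    p=E[:3,3]; s=(z-p[2])/d[:,2]; return p+d*s[:,None]
def proj(C,P):
    f,cx,cy,E=C; q=(np.atleast_2d(P)-E[:3,3])@E[:3,:3]
    return np.c_[f*q[:,0]/q[:,2]+cx,f*q[:,1]/q[:,2]+cy]
def shot(n,name):
    T=toolT() if n=='wrist' else None
    im=optics.camera(n)[:,:,::-1].copy(); cv2.imwrite(f'pics/{name}.png',im)
    if T is not None: np.save(f'pics/{name}.npy',T)
    return im,cam(n,T)
def load(n,name):
    T=np.load(f'pics/{name}.npy') if n=='wrist' else None
    return cv2.imread(f'pics/{name}.png'),cam(n,T)
E
python3 - <<'E'
from h import *
im=cv2.imread('pics/top0.png')
a=cv2.resize(im[170:270,170:370],None,fx=4,fy=4,interpolation=cv2.INTER_CUBIC)
s=cv2.imread('pics/scene0.png')
b=cv2.resize(im[190:260,400:480],None,fx=4,fy=4,interpolation=cv2.INTER_CUBIC)
cv2.imwrite('pics/c1.png',a)
b2=cv2.resize(s[260:340,180:280],None,fx=4,fy=4,interpolation=cv2.INTER_CUBIC)
b3=cv2.resize(s[100:180,330:430],None,fx=4,fy=4,interpolation=cv2.INTER_CUBIC)
cv2.imwrite('pics/c2.png',np.hstack([b2,b3]))
C=cam('top')
hsv=cv2.cvtColor(im,cv2.COLOR_BGR2HSV)
for nm,uv,z in [('guide head mid',(217,247),.042),('blade end',(215,197),.042),('stamp',(436,228),.108),('carton corners',[(271,158),(362,170),(355,228),(262,214)],.075),('label',(298,193),.075),('tape',(237,159),.048),('knob',(319,125),.064),('ink',(426,152),.02)]:
    print(nm,cast(C,uv,z)[:,:2])
E
```

```text
guide head mid [[0.388  0.3313]]
blade end [[0.5452 0.3384]]
stamp [[ 0.4359 -0.3358]]
carton corners [[ 0.6605  0.157 ]
 [ 0.6183 -0.1235]
 [ 0.4403 -0.0983]
 [ 0.4871  0.1855]]
label [[0.5502 0.0744]]
tape [[0.6642 0.2678]]
knob [[0.7647 0.007 ]]
ink [[ 0.6818 -0.3339]]
```

View pics/c1.png

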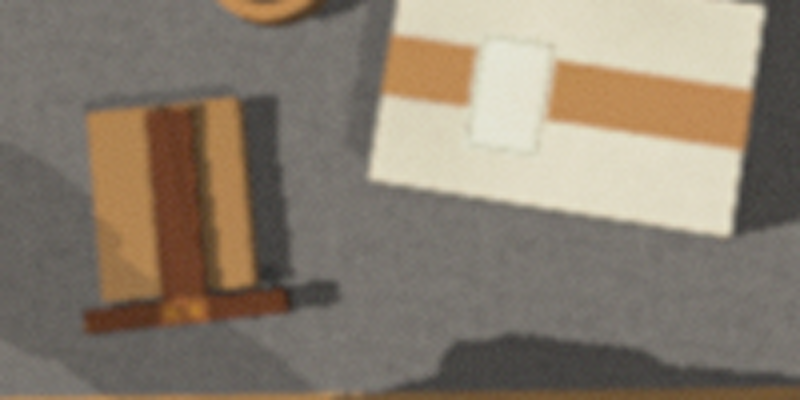

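View pics/c2.png

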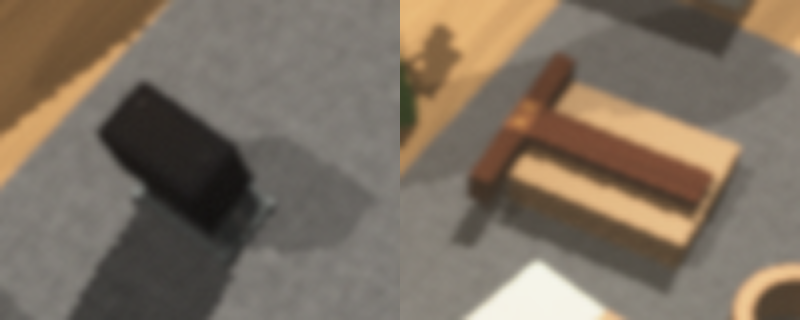

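The crops confirm it: the brown T with the lighter joint patch, on the cardboard pads, is the guide. The black block on its small grey foot is the stamp. Next I plan the move over the guide.

```bash
cat >> h.py <<'E'
def goal(p,yaw_z,lean=None):
    """tool down; tool z axis (jaw) horizontal at world angle yaw_z deg. print shift/rot in tool axes and joint info"""
    a=np.radians(yaw_z); z=np.array([np.cos(a),np.sin(a),0]); y=np.array([0,0,-1.]); x=np.cross(y,z)
    G=np.c_[x,y,z]; o=get_obs(); T=toolT(o)
    rv=np.degrees(R.from_matrix(T[:3,:3].T@G).as_rotvec()); d=np.array(p)-T[:3,3]
    print('t %.2f'%o['time_s'],'pos',T[:3,3]*1000,'xaxis',T[:3,0],'zaxis',T[:3,2],'gap %.1f'%(o['finger_gap']*1e3),'F',o['wrist_force'],'j',o['joint_pos'])
    print('shift mm in tool now',T[:3,:3].T@d*1000,'in goal axes',G.T@d*1000,'rotvec deg',rv,'maxnorm rows',np.linalg.norm(rv)/7.16,np.linalg.norm(d)/.0417)
E
python3 - <<'E'
from h import *
for y in (95,-85): goal([0.41,0.335,0.22],y)
E
```

```text
t 0.15 pos [193.4281 593.9276 230.641 ] xaxis [ 0.9509 -0.3096  0.0001] zaxis [ 0.3096  0.9509 -0.0012] gap 85.4 F [-0.4997  0.6971 -0.5499] j [-1.3242  0.4117 -0.0127  1.5968  0.0056  1.1343 -0.0822]
shift mm in tool now [ 286.098    10.8847 -179.1356] in goal axes [ 193.1808   10.641  -276.8178] rotvec deg [  0.071  -23.0363  -0.0101] maxnorm rows 3.217381129602577 8.098989965789643
t 0.15 pos [193.4281 593.9276 230.641 ] xaxis [ 0.9509 -0.3096  0.0001] zaxis [ 0.3096  0.9509 -0.0012] gap 85.4 F [-0.4997  0.6971 -0.5499] j [-1.3242  0.4117 -0.0127  1.5968  0.0056  1.1343 -0.0822]
shift mm in tool now [ 286.098    10.8847 -179.1356] in goal axes [-193.1808   10.641   276.8178] rotvec deg [  0.014  156.9636   0.0986] maxnorm rows 21.92229948581754 8.098989965789643
```

Emit:
drive_tool([
  {"gripper":1,"linear":[0.033,0,-0.021],"delta_rot":[0,0,0]},
  {"gripper":1,"linear":[0.033,0,-0.021],"delta_rot":[0,0,0]},
  {"gripper":1,"linear":[0.033,0,-0.021],"delta_rot":[0,0,0]},
  {"gripper":1,"linear":[0.033,0,-0.021],"delta_rot":[0,0,0]},
  {"gripper":1,"linear":[0.033,0,-0.021],"delta_rot":[0,0,0]},
])

```text
time_s: 0.57
ee_pos: [0.3123, 0.4454, 0.2271]
tool_rot: [-0.699, 0.7, -0.107, 0.102]
wrist_force: [1.1, 0.5, 0.6]
finger_gap: 0.0852
```

Emit:
drive_tool([
  {"gripper":1,"linear":[0.033,0,-0.021],"delta_rot":[0,0,0]},
  {"gripper":1,"linear":[0.033,0,-0.021],"delta_rot":[0,0,0]},
  {"gripper":1,"linear":[0.033,0,-0.021],"delta_rot":[0,-6,0]},
  {"gripper":1,"linear":[0,0,0],"delta_rot":[0,-6,0]},
  {"gripper":1,"linear":[0,0,0],"delta_rot":[0,-6,0]},
])

```text
time_s: 0.98
ee_pos: [0.3977, 0.3417, 0.2264]
tool_rot: [-0.706, 0.709, 0.003, -0.006]
wrist_force: [0.1, 1.3, -0.7]
finger_gap: 0.0855
```

```bash
python3 - <<'E'
from h import *
goal([0.41,0.335,0.22],95)
shot('wrist','w1')
E
```

```text
t 0.98 pos [397.6554 341.6633 226.3844] xaxis [ 0.9999  0.013  -0.0045] zaxis [-0.0131  0.9999 -0.0045] gap 85.5 F [ 0.128   1.3251 -0.675 ] j [-0.853   0.247   0.0612  1.8444 -0.0172  1.0571  0.7987]
shift mm in tool now [12.2852  6.3596 -6.7953] in goal axes [11.7169  6.3844 -7.7138] rotvec deg [ 0.2459 -4.2525 -0.267 ] maxnorm rows 0.5960781661079255 0.36960647222492093
```

View pics/w1.png

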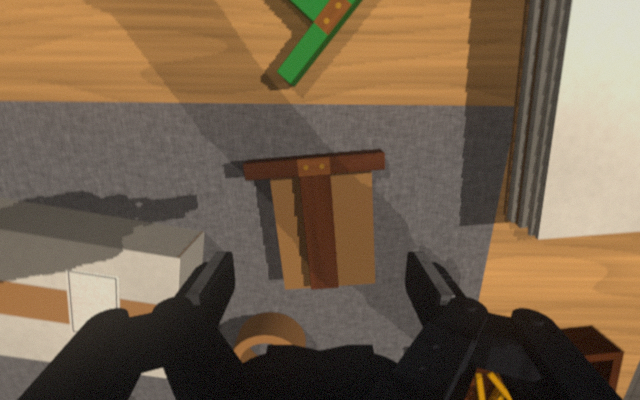

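Wrist view: guide head is at (315,165), blade runs down to (322,287), and the jaws are clear of everything. I measure it by a brown mask on the z=0.042 plane.

```bash
cat > guide.py <<'E'
from h import *
def measure(im,C,z,roi,mm=None):
    hsv=cv2.cvtColor(im,cv2.COLOR_BGR2HSV)
    print('sample')
    x0,y0,x1,y1=roi
    m=np.zeros(im.shape[:2],np.uint8)
    b,g,r=[im[:,:,i].astype(int) for i in range(3)]
    m[(r>45)&(r-g>22)&(r<125)&(g<75)]=255
    k=np.zeros_like(m);k[y0:y1,x0:x1]=255;m&=k
    return m
E
python3 - <<'E'
from guide import *
im,C=load('wrist','w1')
for p in [(318,240),(300,240),(350,240),(270,168),(350,162),(315,166),(290,172),(316,280)]: print(p,im[p[1],p[0]])
m=measure(im,C,.042,(235,140,400,300))
cv2.imwrite('pics/m1.png',np.hstack([cv2.resize(m[130:310,220:410],None,fx=2,fy=2),cv2.resize(im[130:310,220:410],None,fx=2,fy=2)[:,:,0]]))
# edges
for r in range(190,285,10):
    u=np.where(m[r])[0]; 
    if len(u): print(r,u.min(),u.max(),cast(C,[(u.min()-.5,r),(u.max()+.5,r)],.042)[:,:2].ravel())
for c in list(range(248,296,8))+list(range(336,384,8)):
    v=np.where(m[:,c])[0]
    if len(v): print(c,v.min(),v.max(),cast(C,[(c,v.min()-.5),(c,v.max()+.5)],.042)[:,:2].ravel())
E
```

```text
(318, 240) [27 47 83]
(300, 240) [22 39 60]
(350, 240) [ 51  90 126]
(270, 168) [30 45 79]
(350, 162) [35 53 95]
(315, 166) [ 42  72 114]
(290, 172) [25 42 75]
(316, 280) [30 54 95]
sample
190 271 331 [0.4164 0.2837 0.4154 0.3538]
200 294 332 [0.4281 0.31   0.4275 0.3552]
210 294 332 [0.4405 0.3098 0.4398 0.3555]
220 275 333 [0.4534 0.2871 0.4524 0.3571]
230 276 334 [0.4663 0.2878 0.4653 0.3586]
240 299 335 [0.4791 0.3153 0.4784 0.3602]
250 299 335 [0.4926 0.3152 0.4919 0.3606]
260 302 336 [0.5064 0.3188 0.5057 0.3622]
270 302 337 [0.5205 0.3187 0.5198 0.3639]
280 304 338 [0.5349 0.3212 0.5342 0.3656]
248 163 179 [0.3848 0.2597 0.4043 0.2586]
256 163 178 [0.3846 0.2687 0.403  0.2677]
264 162 178 [0.3834 0.2777 0.4029 0.2768]
272 162 197 [0.3833 0.2866 0.4254 0.2851]
280 161 179 [0.382  0.2955 0.4038 0.2949]
288 160 179 [0.3808 0.3045 0.4037 0.304 ]
336 154 287 [0.3733 0.3577 0.5453 0.3628]
344 154 174 [0.3732 0.3665 0.397  0.3674]
352 154 174 [0.3731 0.3753 0.3968 0.3764]
360 154 173 [0.373  0.3842 0.3956 0.3854]
368 153 172 [0.3718 0.3929 0.3943 0.3943]
376 152 169 [0.3705 0.4017 0.3907 0.4031]
```

View pics/m1.png

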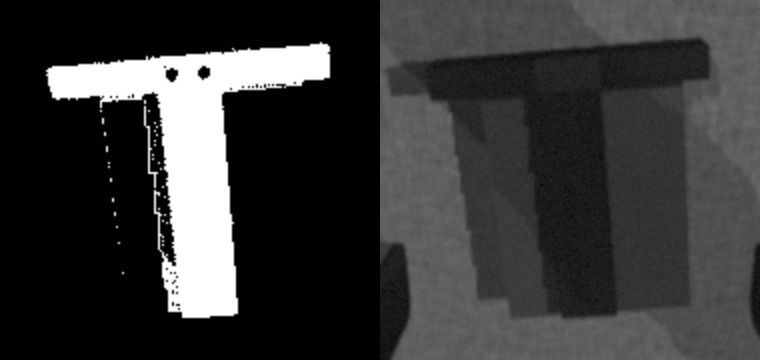

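Guide found: yaw 5.7° from both the blade edge and the head edge, origin ≈ (0.397,0.334), and the blade end agrees with the 150 mm length. I go to a grasp point 26 mm along the blade.

```bash
python3 - <<'E'
from h import *
goal([0.423,0.3365,0.10],95.7)
E
```

```text
t 1.03 pos [398.3577 340.768  226.3962] xaxis [ 0.9998  0.02   -0.0038] zaxis [-0.02    0.9998 -0.0055] gap 85.5 F [ 1.0803 -2.1811 -0.2289] j [-0.8519  0.2469  0.0614  1.8444 -0.0158  1.0573  0.8063]
shift mm in tool now [ 25.0333 126.3259  -4.0687] in goal axes [ 24.0966 126.3962  -6.6944] rotvec deg [ 0.3045 -4.5544 -0.2306] maxnorm rows 0.6383276814169326 3.089847982885018
```

Emit:
drive_tool([
  {"gripper":0.65,"linear":[0.025,0.0,-0.004],"delta_rot":[0.3,-4.5,-0.2]},
  {"gripper":0.65,"linear":[0,0.036,0],"delta_rot":[0,0,0]},
  {"gripper":0.65,"linear":[0,0.036,0],"delta_rot":[0,0,0]},
  {"gripper":0.65,"linear":[0,0.036,0],"delta_rot":[0,0,0]},
  {"gripper":0.65,"linear":[0,0,0],"delta_rot":[0,0,0]},
])

```text
time_s: 1.45
ee_pos: [0.4261, 0.3392, 0.1176]
tool_rot: [0.708, -0.704, -0.034, 0.031]
wrist_force: [-1.6, -1.0, 0.2]
finger_gap: 0.0554
```

```bash
python3 - <<'E'
from h import *
goal([0.423,0.3365,0.033],95.7)
shot('wrist','w2')
E
```

```text
t 1.45 pos [426.1296 339.2144 117.6117] xaxis [0.9958 0.0916 0.0052] zaxis [-0.0917  0.9958  0.0056] gap 55.4 F [-1.6294 -1.0068  0.187 ] j [-0.803   0.3994  0.054   1.9206 -0.0304  0.8148  0.93  ]
shift mm in tool now [-3.809  84.5782 -2.886 ] in goal axes [-3.3837 84.6117 -2.3902] rotvec deg [-0.3171 -0.4412  0.3018] maxnorm rows 0.08680233134120113 2.0314886199145987
```

View pics/w2.png

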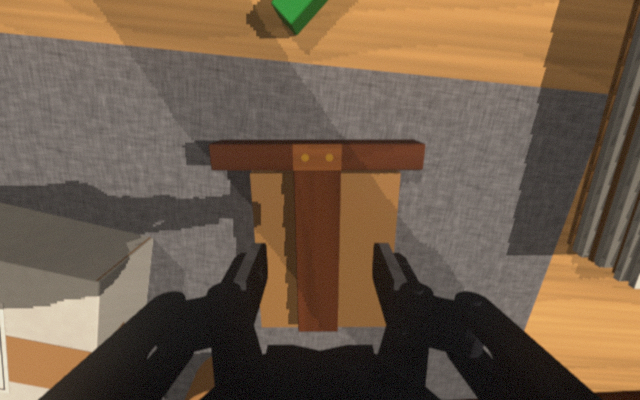

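The blade (u≈318) is centred between the fingers (267 to 373). Descending.

Emit:
drive_tool([
  {"gripper":0.6,"linear":[-0.004,0.03,-0.003],"delta_rot":[-0.3,-0.4,0.3]},
  {"gripper":0.6,"linear":[0,0.03,0],"delta_rot":[0,0,0]},
  {"gripper":0.6,"linear":[0,0.012,0],"delta_rot":[0,0,0]},
  {"gripper":0.6,"linear":[0,0.005,0],"delta_rot":[0,0,0]},
  {"gripper":0.6,"linear":[0,0,0],"delta_rot":[0,0,0]},
])

```text
time_s: 1.92
ee_pos: [0.428, 0.3436, 0.0509]
tool_rot: [0.71, -0.703, -0.038, 0.03]
wrist_force: [0.4, -0.9, 0.1]
finger_gap: 0.0514
```

```bash
python3 - <<'E'
from h import *
goal([0.423,0.3365,0.033],95.7)
E
```

```text
t 1.92 pos [427.9513 343.5787  50.8726] xaxis [0.9954 0.0954 0.0112] zaxis [-0.0956  0.9954  0.0096] gap 51.4 F [ 0.4235 -0.9189  0.1292] j [-0.7996  0.4999  0.0456  1.9608 -0.0364  0.6669  0.9352]
shift mm in tool now [-5.8037 17.7451 -6.744 ] in goal axes [-5.6299 17.8726 -6.5519] rotvec deg [-0.5473 -0.2196  0.6413] maxnorm rows 0.12167740943275698 0.47603740234272796
```

Emit:
drive_tool([
  {"gripper":0.6,"linear":[-0.006,0.0,-0.007],"delta_rot":[-0.5,-0.2,0.6]},
  {"gripper":0.6,"linear":[0,0,0],"delta_rot":[0,0,0]},
])

```text
time_s: 2.08
ee_pos: [0.4234, 0.3369, 0.0537]
tool_rot: [0.707, -0.705, -0.036, 0.034]
wrist_force: [-1.1, -0.4, -0.2]
finger_gap: 0.051
```

```bash
python3 - <<'E'
from h import *
goal([0.423,0.3365,0.033],95.7)
E
```

```text
t 2.08 pos [423.4202 336.9498  53.741 ] xaxis [0.9951 0.0992 0.0023] zaxis [-0.0992  0.9951  0.0021] gap 51.0 F [-1.1119 -0.4325 -0.2328] j [-0.797   0.4907  0.0458  1.9681 -0.0346  0.6804  0.9403]
shift mm in tool now [-0.5113 20.739  -0.4486] in goal axes [-0.4628 20.741  -0.4059] rotvec deg [-0.1178 -0.0067  0.134 ] maxnorm rows 0.024933883623258733 0.4976045436578819
```

Emit:
drive_tool([
  {"gripper":0.6,"linear":[-0.0005,0.013,-0.0005],"delta_rot":[-0.1,0,0.1]},
  {"gripper":0.6,"linear":[0,0.01,0],"delta_rot":[0,0,0]},
  {"gripper":0.6,"linear":[0,0,0],"delta_rot":[0,0,0]},
])

```text
time_s: 2.33
ee_pos: [0.425, 0.338, 0.0331]
tool_rot: [0.708, -0.705, -0.037, 0.033]
wrist_force: [-0.6, 0.0, 0.2]
finger_gap: 0.0509
```

```bash
python3 - <<'E'
from h import *
goal([0.423,0.3365,0.033],95.7)
shot('wrist','w3'); 
E
```

```text
t 2.33 pos [424.9729 338.0031  33.1394] xaxis [0.9951 0.0985 0.006 ] zaxis [-0.0986  0.9951  0.0046] gap 50.9 F [-0.6198  0.0032  0.2442] j [-0.7945  0.5242  0.0432  1.9774 -0.0364  0.6332  0.9416]
shift mm in tool now [-2.1122  0.1208 -1.3019] in goal axes [-2.1124  0.1394 -1.2997] rotvec deg [-0.2609 -0.0435  0.3452] maxnorm rows 0.060741648124975914 0.05957169033269789
```

View pics/w3.png

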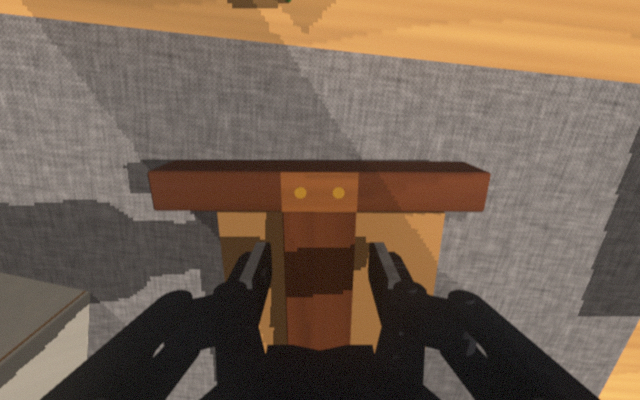

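The blade lies between the fingers. Small correction, then close.

Emit:
drive_tool([
  {"gripper":0.5,"linear":[-0.002,0.002,-0.001],"delta_rot":[-0.3,0,0.3]},
  {"gripper":0.2,"linear":[0,0.001,0],"delta_rot":[0,0,0]},
  {"gripper":0.2,"linear":[0,0,0],"delta_rot":[0,0,0]},
  {"gripper":0.2,"linear":[0,0,0],"delta_rot":[0,0,0]},
  {"gripper":0.2,"linear":[0,0,0],"delta_rot":[0,0,0]},
], squeeze=50)

```text
time_s: 2.8
ee_pos: [0.4231, 0.3368, 0.031]
tool_rot: [-0.706, 0.707, 0.035, -0.035]
wrist_force: [-0.1, -0.3, 0.1]
finger_gap: 0.0347
```

Emit:
drive_tool([
  {"gripper":0.2,"linear":[0,0,0],"delta_rot":[0,0,0]},
  {"gripper":0.2,"linear":[0,0,0],"delta_rot":[0,0,0]},
])

```text
time_s: 2.97
ee_pos: [0.4231, 0.3368, 0.031]
tool_rot: [-0.706, 0.707, 0.035, -0.035]
wrist_force: [-0.1, 0.0, -0.3]
finger_gap: 0.0346
```

```bash
python3 - <<'E'
from h import *
goal([0.423,0.3365,0.13],95.7)
E
```

```text
t 2.97 pos [423.0549 336.7688  31.0018] xaxis [ 0.9952  0.0982 -0.0002] zaxis [-0.0982  0.9952 -0.0016] gap 34.6 F [-0.0623  0.023  -0.3112] j [-0.7967  0.5286  0.0442  1.9766 -0.0356  0.6383  0.9392]
shift mm in tool now [ -0.1051 -98.9976  -0.4197] in goal axes [ -0.0813 -98.9982  -0.262 ] rotvec deg [ 0.0912 -0.0668 -0.014 ] maxnorm rows 0.015915654019696985 2.374065647100699
```

Gripped at a 34.6 mm gap (36 mm blade). Lifting to about z=0.15, then looking.

Emit:
drive_tool([
  {"gripper":0.2,"linear":[0,-0.01,0],"delta_rot":[0,0,0]},
  {"gripper":0.2,"linear":[0,-0.03,0],"delta_rot":[0,0,0]},
  {"gripper":0.2,"linear":[0,-0.04,0],"delta_rot":[0,0,0]},
  {"gripper":0.2,"linear":[0,-0.04,0],"delta_rot":[0,0,0]},
  {"gripper":0.2,"linear":[0,0,0],"delta_rot":[0,0,0]},
])

```text
time_s: 3.38
ee_pos: [0.421, 0.3351, 0.1546]
tool_rot: [-0.704, 0.709, 0.032, -0.037]
wrist_force: [1.2, 0.9, -1.4]
finger_gap: 0.0348
```

```bash
python3 - <<'E'
from h import *
shot('wrist','w4')
goal([0.47,0.2,0.15],80)
E
```

```text
t 3.43 pos [420.034  334.3042 151.8228] xaxis [ 0.9951  0.0984 -0.0092] zaxis [-0.0984  0.9951 -0.0086] gap 34.8 F [-0.2882 -0.3519 -2.3908] j [-0.8104  0.3536  0.0593  1.8928 -0.0245  0.9085  0.9299]
shift mm in tool now [  36.529     2.683  -138.5496] in goal axes [  72.5286    1.8228 -123.5874] rotvec deg [ 0.5644 15.6467 -0.4585] maxnorm rows 2.1876543930990624 3.436673546444337
```

View pics/w4.png

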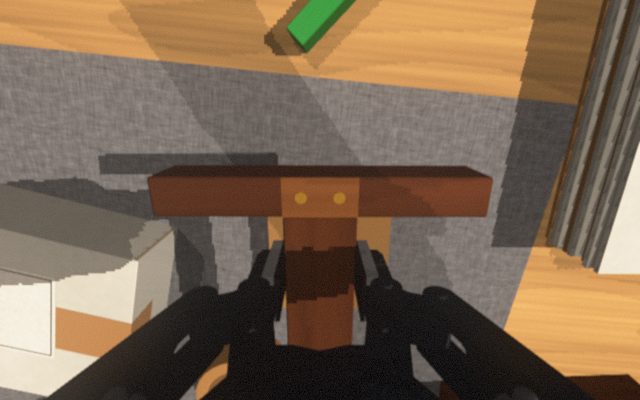

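The grip holds and the guide is level in the jaws. I raise and back off with the jaws turned to the carton's heading, to see front edge and label.

```bash
python3 - <<'E'
from h import *
goal([0.375,0.24,0.25],80.6)
E
```

```text
t 3.43 pos [420.034  334.3042 151.8228] xaxis [ 0.9951  0.0984 -0.0092] zaxis [-0.0984  0.9951 -0.0086] gap 34.8 F [-0.2882 -0.3519 -2.3908] j [-0.8104  0.3536  0.0593  1.8928 -0.0245  0.9085  0.9299]
shift mm in tool now [-54.9961 -96.8967 -90.2584] in goal axes [ -29.027   -98.1772 -100.3932] rotvec deg [ 0.5619 15.0467 -0.4613] maxnorm rows 2.103949435900294 3.4385607287011473
```

Emit:
drive_tool([
  {"gripper":0.2,"linear":[-0.014,-0.025,-0.023],"delta_rot":[0.5,5,-0.4]},
  {"gripper":0.2,"linear":[-0.013,-0.025,-0.023],"delta_rot":[0,5,0]},
  {"gripper":0.2,"linear":[-0.009,-0.025,-0.025],"delta_rot":[0,5,0]},
  {"gripper":0.2,"linear":[-0.005,-0.025,-0.025],"delta_rot":[0,1,0]},
  {"gripper":0.2,"linear":[0,0,0],"delta_rot":[0,0,0]},
])

```text
time_s: 3.85
ee_pos: [0.3712, 0.2345, 0.2485]
tool_rot: [-0.7, 0.708, -0.072, 0.063]
wrist_force: [1.3, 0.2, -1.5]
finger_gap: 0.0346
```

```bash
python3 - <<'E'
from h import *
goal([0.375,0.24,0.25],80.6)
shot('wrist','w5')
goal([0.375,0.24,0.25],80.6)
E
```

```text
t 3.85 pos [371.2176 234.4564 248.5123] xaxis [ 0.9816 -0.1905 -0.0116] zaxis [ 0.1903  0.9816 -0.0131] gap 34.6 F [ 1.2668  0.1993 -1.5154] j [-0.8     0.0795  0.1353  1.9927 -0.0123  1.0876  0.72  ]
shift mm in tool now [ 2.6398 -1.5988  6.1422] in goal axes [ 2.8262 -1.4877  6.0869] rotvec deg [ 0.7391 -1.5762 -0.6743] maxnorm rows 0.26074511606704404 0.1648431280677416
t 3.90 pos [371.1423 236.131  246.8548] xaxis [ 0.982  -0.1887 -0.0122] zaxis [ 0.1886  0.982  -0.0129] gap 34.4 F [-0.376   0.7153 -1.5992] j [-0.8006  0.083   0.1334  1.993  -0.0134  1.0841  0.7199]
shift mm in tool now [ 3.0195 -3.2404  4.4862] in goal axes [ 3.174  -3.1452  4.4471] rotvec deg [ 0.7282 -1.4739 -0.7097] maxnorm rows 0.25009502749682844 0.1511807298160018
```

View pics/w5.png

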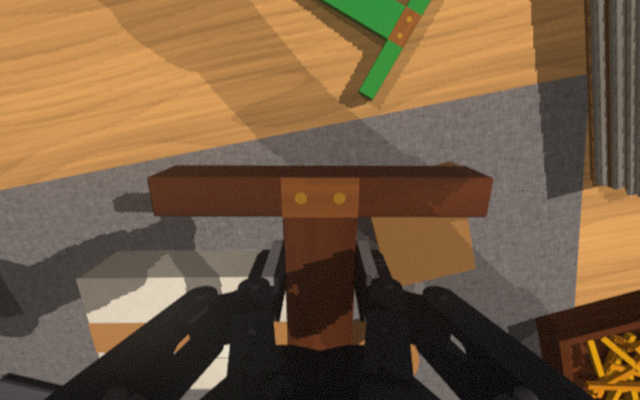

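The label is hidden by the gripper here. Backing off further and to the left.

Emit:
drive_tool([
  {"gripper":0.2,"linear":[-0.03,-0.004,0.03],"delta_rot":[0.7,0,-0.7]},
  {"gripper":0.2,"linear":[-0.03,-0.004,0.03],"delta_rot":[0,-1,0]},
  {"gripper":0.2,"linear":[-0.02,0,0.015],"delta_rot":[0,0,0]},
  {"gripper":0.2,"linear":[0,0,0],"delta_rot":[0,0,0]},
  {"gripper":0.2,"linear":[0,0,0],"delta_rot":[0,0,0]},
])

```text
time_s: 4.32
ee_pos: [0.3031, 0.3281, 0.2506]
tool_rot: [-0.704, 0.705, -0.062, 0.06]
wrist_force: [0.5, -0.4, -2.3]
finger_gap: 0.0341
```

Emit:
drive_tool([
  {"gripper":0.2,"linear":[0,0,0],"delta_rot":[0,0,0]},
  {"gripper":0.2,"linear":[0,0,0],"delta_rot":[0,0,0]},
])

```text
time_s: 4.48
ee_pos: [0.3026, 0.3279, 0.2485]
tool_rot: [-0.703, 0.706, -0.062, 0.059]
wrist_force: [0.6, 0.5, -0.7]
finger_gap: 0.0344
```

```bash
python3 - <<'E'
from h import *
shot('wrist','w6')
goal([0.375,0.24,0.25],80.6)
E
```

```text
t 4.53 pos [302.685  327.7116 248.4222] xaxis [ 0.9854 -0.17   -0.0037] zaxis [ 0.17    0.9854 -0.0056] gap 34.6 F [ 0.2646 -1.0018 -2.4231] j [-0.951   0.0901  0.0193  1.9798 -0.0029  1.0783  0.4695]
shift mm in tool now [ 86.1662  -1.4825 -74.1516] in goal axes [ 85.6696  -1.5778 -74.7229] rotvec deg [ 0.3193 -0.3866 -0.2131] maxnorm rows 0.07609117125052707 2.7263645388061537
```

View pics/w6.png

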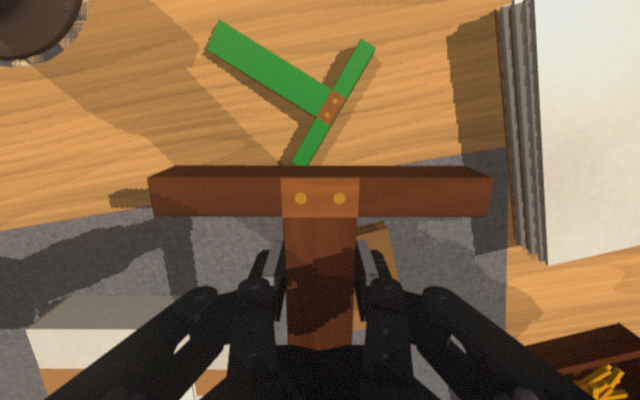

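Image down is forward, so I had it backwards. The tool should go forward (x≈0.50, y≈0.30).

Emit:
drive_tool([
  {"gripper":0.2,"linear":[0.04,0,0.003],"delta_rot":[0.3,0,-0.2]},
  {"gripper":0.2,"linear":[0.04,0,0.003],"delta_rot":[0,0,0]},
  {"gripper":0.2,"linear":[0.04,0,0.003],"delta_rot":[0,0,0]},
  {"gripper":0.2,"linear":[0.04,0,0.003],"delta_rot":[0,0,0]},
  {"gripper":0.2,"linear":[0.04,0,0.003],"delta_rot":[0,0,0]},
])

```text
time_s: 4.95
ee_pos: [0.5035, 0.3071, 0.2467]
tool_rot: [-0.704, 0.705, -0.059, 0.056]
wrist_force: [-0.1, 1.2, -0.8]
finger_gap: 0.0349
```

Emit:
drive_tool([
  {"gripper":0.2,"linear":[0.02,0,0.003],"delta_rot":[0,0,0]},
  {"gripper":0.2,"linear":[0,0,0],"delta_rot":[0,0,0]},
  {"gripper":0.2,"linear":[0,0,0],"delta_rot":[0,0,0]},
])

```text
time_s: 5.2
ee_pos: [0.5353, 0.2982, 0.2438]
tool_rot: [-0.702, 0.707, -0.062, 0.063]
wrist_force: [-0.9, -0.2, -1.8]
finger_gap: 0.0347
```

```bash
python3 - <<'E'
from h import *
shot('wrist','w7')
goal([0.5,0.28,0.25],80.6)
E
```

```text
t 5.25 pos [535.0193 298.0153 243.7281] xaxis [ 0.9844 -0.176   0.0007] zaxis [ 0.176   0.9844 -0.0068] gap 34.6 F [ 0.0413 -0.8976 -1.3335] j [-0.7071  0.3813  0.1582  1.6187 -0.0582  1.1506  0.8577]
shift mm in tool now [-31.2971  -6.1316 -23.9403] in goal axes [-31.6067  -6.2719 -23.493 ] rotvec deg [ 0.3907 -0.7379  0.039 ] maxnorm rows 0.11673791614419379 0.9563029376580879
```

View pics/w7.png

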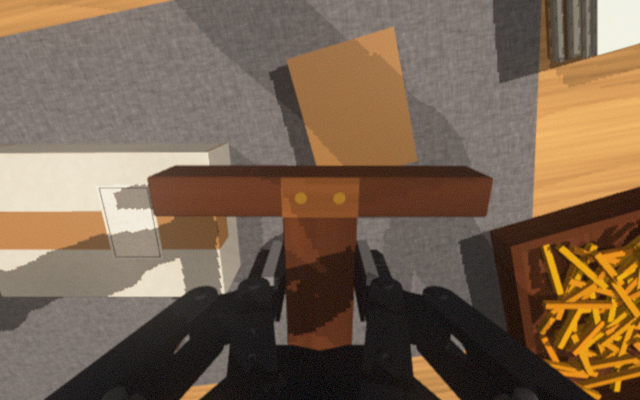

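Front edge (row ~153, u 0 to 209) and the label's front-right corner (99,188), back corners (117,257) and (160,257) are visible. Enlarging.

```bash
python3 - <<'E'
from h import *
im,C=load('wrist','w7')
cv2.imwrite('pics/c7.png',cv2.resize(im[135:305,0:245],None,fx=3.2,fy=3.2,interpolation=cv2.INTER_CUBIC))
g=im.astype(float).mean(2)
# front lid edge: brightness step per column
for c in range(5,210,25): print(c,g[140:162,c].astype(int))
print('label right edge rows'); 
for r in (195,215,235,250): print(r,g[r,92:125].astype(int))
print('left label')
for r in (225,235,245): print(r,g[r,140:170].astype(int))
print('label front'); print(g[180:196,105].astype(int),g[180:196,112].astype(int)); print('back',g[250:264,125].astype(int),g[250:264,150].astype(int))
E
```

```text
5 [129 128 121 121 114 119 123 127 125 127 128 129 138 189 213 219 217 217
 219 219 220 219]
30 [130 125 125 126 124 125 128 131 127 127 126 130 147 189 214 221 218 220
 218 219 221 221]
55 [124 121 124 124 126 129 127 128 131 134 128 136 163 200 218 222 221 220
 219 220 222 221]
80 [126 124 126 128 127 131 133 130 131 134 131 136 164 202 218 220 224 221
 222 224 223 222]
105 [129 126 123 127 126 130 129 133 131 128 132 142 179 209 220 220 220 219
 219 222 220 222]
130 [128 128 123 123 129 129 131 134 132 128 130 143 179 209 217 218 218 217
 218 216 217 218]
155 [123 126 125 128 129 128 127 127 125 129 126 141 182 210 215 216 217 218
 218 218 216 215]
180 [124 124 120 125 126 123 126 123 127 124 124 132 177 212 217 216 216 215
 217 216 215 217]
205 [124 124 121 124 121 126 124 124 125 126 121 128 182 213 219 218 216 217
 218 219 218 218]
label right edge rows
195 [222 225 222 224 223 226 231 226 184 191 225 234 234 232 234 232 232 234
 234 234 233 225 179 144 146 143 149 147 145 145 142 142 143]
215 [145 144 143 140 145 144 144 142 147 149 185 226 222 180 201 226 230 231
 232 232 231
[... 284 characters left out ...]
05 127 136 138 138 139 139 138 144 144 137]
left label
225 [233 234 233 233 230 231 233 231 232 232 232 232 230 210 176 217 229 197
 149 113  97  94  88  82  84  84  84  89  85  87]
235 [140 142 141 142 137 144 137 140 141 140 137 136 139 143 142 124 110 130
 137 110  94  89  83  88  88  84  85  84  86  88]
245 [142 143 143 144 145 140 140 145 140 136 141 139 141 137 135 140 134 118
 102 131 131 112  90  89  89  86  87  81  86  86]
label front
[221 219 220 219 218 226 225 201 203 228 232 230 234 235 234 232] [220 220 218 220 220 225 228 200 201 226 231 231 229 222 231 233]
back [141 139 138 139 141 135 115 119 131 137 130 133 129 132] [143 142 140 141 144 139 120 115 135 133 131 129 128 130]
```

View pics/c7.png

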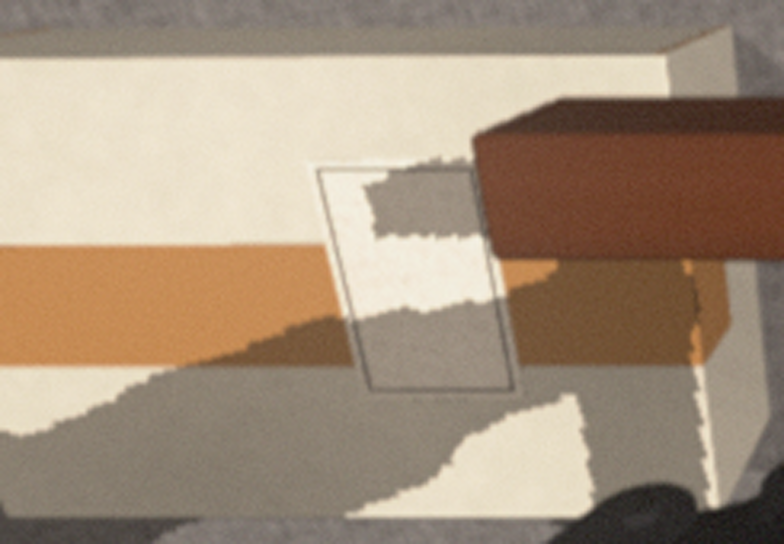

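```bash
python3 - <<'E'
from h import *
im,C=load('wrist','w7')
fe=[(5,152.8),(30,152.7),(55,152.3),(80,152.3),(105,152.0),(130,152.0),(155,152.0),(180,152.0),(205,152.0)]
P=cast(C,fe,.075)[:,:2]; s=np.polyfit(P[:,1],P[:,0],1); print('front edge x=%.4f*y+%.4f'%tuple(s),'resid mm',(P[:,0]-np.polyval(s,P[:,1]))*1e3)
yaw=np.degrees(np.arctan(-s[0])); print('yaw',yaw)
a=np.radians(yaw); X=np.array([np.cos(a),np.sin(a)]);Y=np.array([-X[1],X[0]])
p0=P.mean(0)
def car(uv): # carton x from front(-90), y rel
    q=cast(C,uv,.075)[:,:2]-p0; return np.c_[q@X*1e3-90,q@Y*1e3]
print('corner left front',car((208.5,152)))
print('back edge',car([(50,296),(120,296)]))
print('label R border',car([(100.5,195),(105.4,215),(110.2,235),(113.7,250)]))
print('label R outer',car([(97.8,195),(102,215),(107.5,235),(111,250)]))
print('label L border',car([(154,225),(156.1,235),(157.8,245)]))
print('label F border',car([(105,187.5),(112,187.5)]),'B',car([(125,256.4),(150,256.5)]))
print('p0',p0,'X',X,'Y',Y)
# world right edge point
w=cast(C,[(97.8,195),(111,250)],.075); print(w)
# scene/top cross-check of carton corner
for n,uvs in (('top',[(262,214)]),): print(cast(cam(n),uvs,.075))
# guide in hand from w7, tool coords
c=optics.calibration('wrist'); f=200/np.tan(np.radians(c['fov_y']/2)); Ct=(f,c['cx'],c['cy'],c['tool_from_camera'])
def castt(uv,ty):
    uv=np.atleast_2d(uv); d=np.c_[(uv[:,0]-Ct[1])/f,(uv[:,1]-Ct[2])/f,np.ones(len(uv))]@Ct[3][:3,:3].T; p=Ct[3][:3,3]; return (p+d*((ty-p[1])/d[:,1])[:,None])*1e3
print('head top corners tool',castt([(149,178),(491,178),(154,216),(486.5,216.5)],-.011))
print('blade edges',castt([(286,230),(358,230)],-.011))
E
```

```text
front edge x=0.1737*y+0.4552 resid mm [ 0.164   0.1677 -0.1507 -0.0396 -0.2501 -0.1391 -0.0282  0.0826  0.1933]
yaw -9.85220158806976
corner left front [[-89.7943 109.6258]]
back edge [[  88.6799 -109.6245]
 [  88.7293  -22.135 ]]
label R border [[-42.7267 -15.7235]
 [-19.0419 -15.6997]
 [  5.721  -15.791 ]
 [ 25.046  -15.9803]]
label R outer [[-42.7363 -18.7211]
 [-19.0524 -19.5587]
 [  5.7141 -18.9252]
 [ 25.0401 -19.169 ]]
label L border [[-6.6691 37.2219]
 [ 5.8391 37.4307]
 [18.6344 37.1756]]
label F border [[-51.3213  -8.7542]
 [-51.2955  -1.0492]] B [[33.5166 -4.3984]
 [33.699  25.2895]]
p0 [0.4688 0.0781] X [ 0.9853 -0.1711] Y [0.1711 0.9853]
[[0.5121 0.0515 0.075 ]
 [0.5788 0.0395 0.075 ]]
[[0.4871 0.1855 0.075 ]]
head top corners tool [[-44.6414 -11.     -78.237 ]
 [-44.6198 -11.      76.9729]
 [-26.1431 -11.     -79.1448]
 [-25.8616 -11.      78.174 ]]
blade edges [[-18.9158 -11.     -16.9714]
 [-18.9092 -11.      17.6238]]
```

Checks fit: carton depth measured 178.7 mm (180), label border 53×85 mm inside 60×92, label centre (0.551,0.075) agreeing with the top view, yaw −9.85°. Flush TCP target is (0.488,0.037,0.076). I approach 30 mm short of it, high.

```bash
python3 - <<'E'
from h import *
goal([0.4586,0.0419,0.15],80.15)
E
```

```text
t 5.25 pos [535.0193 298.0153 243.7281] xaxis [ 0.9844 -0.176   0.0007] zaxis [ 0.176   0.9844 -0.0068] gap 34.6 F [ 0.0413 -0.8976 -1.3335] j [-0.7071  0.3813  0.1582  1.6187 -0.0582  1.1506  0.8577]
shift mm in tool now [ -30.214    95.5139 -264.9229] in goal axes [ -31.4793   93.7281 -265.4129] rotvec deg [ 0.3906 -0.2879  0.0405] maxnorm rows 0.0680000574061264 6.792115986658915
```

Emit:
drive_tool([
  {"gripper":0.2,"linear":[-0.005,0.006,-0.038],"delta_rot":[0.4,-0.3,0]},
  {"gripper":0.2,"linear":[-0.005,0.006,-0.038],"delta_rot":[0,0,0]},
  {"gripper":0.2,"linear":[-0.005,0.006,-0.038],"delta_rot":[0,0,0]},
  {"gripper":0.2,"linear":[-0.005,0.006,-0.038],"delta_rot":[0,0,0]},
  {"gripper":0.2,"linear":[-0.005,0.006,-0.038],"delta_rot":[0,0,0]},
])

```text
time_s: 5.67
ee_pos: [0.4719, 0.1201, 0.2113]
tool_rot: [0.707, -0.703, 0.055, -0.054]
wrist_force: [1.5, -0.9, -1.3]
finger_gap: 0.0348
```

Emit:
drive_tool([
  {"gripper":0.2,"linear":[-0.005,0.006,-0.037],"delta_rot":[0,0,0]},
  {"gripper":0.2,"linear":[0,0.01,-0.03],"delta_rot":[0,0,0]},
  {"gripper":0.2,"linear":[0,0,0],"delta_rot":[0,0,0]},
])

```text
time_s: 5.92
ee_pos: [0.4484, 0.0461, 0.1939]
tool_rot: [0.707, -0.703, 0.057, -0.055]
wrist_force: [-0.2, -0.0, -2.3]
finger_gap: 0.0346
```

```bash
python3 - <<'E'
from h import *
goal([0.4586,0.0419,0.12],80.15)
E
```

```text
t 5.92 pos [448.3769  46.1009 193.8903] xaxis [ 0.9875 -0.1575 -0.0035] zaxis [0.1575 0.9875 0.0057] gap 34.6 F [-0.2069 -0.0198 -2.2555] j [-0.4293  0.1515  0.251   2.0579 -0.0545  0.9389  1.2638]
shift mm in tool now [11.0149 73.8368 -2.9565] in goal axes [10.7911 73.8903 -2.3901] rotvec deg [-0.323   0.7878 -0.2021] maxnorm rows 0.12222329019914094 1.7916635213623353
```

Emit:
drive_tool([
  {"gripper":0.2,"linear":[0.006,0.03,-0.003],"delta_rot":[-0.3,0.8,-0.2]},
  {"gripper":0.2,"linear":[0,0.035,0],"delta_rot":[0,0,0]},
  {"gripper":0.2,"linear":[0,0.01,0],"delta_rot":[0,0,0]},
  {"gripper":0.2,"linear":[0,0,0],"delta_rot":[0,0,0]},
  {"gripper":0.2,"linear":[0,0,0],"delta_rot":[0,0,0]},
])

```text
time_s: 6.33
ee_pos: [0.45, 0.0428, 0.1194]
tool_rot: [0.706, -0.703, 0.06, -0.063]
wrist_force: [0.2, 0.6, -1.8]
finger_gap: 0.0343
```

```bash
python3 - <<'E'
from h import *
shot('wrist','w8')
goal([0.4586,0.0419,0.081],80.15)
E
```

```text
t 6.38 pos [450.2268  42.9119 119.6937] xaxis [ 0.9849 -0.1731  0.0041] zaxis [0.1731 0.9849 0.0057] gap 34.8 F [ 0.1426 -0.8339 -1.4736] j [-0.4059  0.2607  0.242   2.1385 -0.097   0.7461  1.296 ]
shift mm in tool now [ 8.262  38.7301  0.2315] in goal axes [ 8.4229 38.6937  0.4354] rotvec deg [-0.3274 -0.1189  0.237 ] maxnorm rows 0.058842720874344986 0.9496932367313313
```

View pics/w8.png

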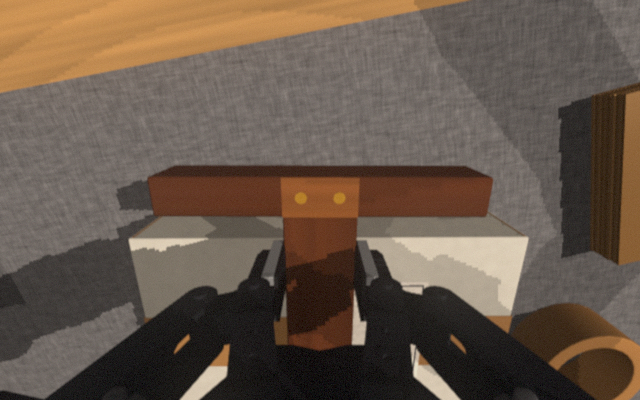

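Head is in front of the carton's front face (lid edge at row 237), parallel to it. Lowering to just above the lid.

Emit:
drive_tool([
  {"gripper":0.2,"linear":[0.004,0.02,0],"delta_rot":[-0.3,-0.1,0.2]},
  {"gripper":0.2,"linear":[0,0.018,0],"delta_rot":[0,0,0]},
  {"gripper":0.2,"linear":[0,0.003,0],"delta_rot":[0,0,0]},
  {"gripper":0.2,"linear":[0,0,0],"delta_rot":[0,0,0]},
])

```text
time_s: 6.72
ee_pos: [0.4575, 0.0453, 0.0829]
tool_rot: [0.706, -0.703, 0.056, -0.063]
wrist_force: [0.9, -0.4, -0.9]
finger_gap: 0.0345
```

```bash
python3 - <<'E'
from h import *
goal([0.4882,0.0368,0.0805],80.15)
E
```

```text
t 6.72 pos [457.461   45.2508  82.902 ] xaxis [ 0.9857 -0.1681  0.0086] zaxis [0.1681 0.9858 0.0055] gap 34.5 F [ 0.8908 -0.4272 -0.948 ] j [-0.3912  0.3337  0.2265  2.1547 -0.1248  0.6549  1.3236]
shift mm in tool now [31.7006  2.6559 -3.1773] in goal axes [31.7316  2.402  -3.0677] rotvec deg [-0.3167  0.1726  0.4899] maxnorm rows 0.0849674360515542 0.7666643599774924
```

Emit:
drive_tool([
  {"gripper":0.2,"linear":[0.006,0.0,-0.003],"delta_rot":[-0.3,0.2,0.5]},
  {"gripper":0.2,"linear":[0.008,0,0],"delta_rot":[0,0,0]},
  {"gripper":0.2,"linear":[0.006,0,0],"delta_rot":[0,0,0]},
  {"gripper":0.2,"linear":[0,0,0],"delta_rot":[0,0,0]},
  {"gripper":0.2,"linear":[0,0,0],"delta_rot":[0,0,0]},
])

```text
time_s: 7.13
ee_pos: [0.4817, 0.0391, 0.0877]
tool_rot: [0.705, -0.704, 0.059, -0.063]
wrist_force: [-0.1, 1.1, -1.4]
finger_gap: 0.0346
```

```bash
python3 - <<'E'
from h import *
goal([0.4882,0.0368,0.079],80.15)
E
```

```text
t 7.13 pos [481.7053  39.1404  87.7135] xaxis [ 0.9852 -0.1711  0.0051] zaxis [0.1711 0.9852 0.0027] gap 34.6 F [-0.1296  1.1372 -1.4372] j [-0.3703  0.3612  0.2316  2.0947 -0.1288  0.693   1.3444]
shift mm in tool now [ 6.7551  8.7447 -1.2181] in goal axes [ 6.7993  8.7135 -1.1949] rotvec deg [-0.155  -0.0032  0.2908] maxnorm rows 0.04603186757559184 0.26659065469868853
```

Emit:
drive_tool([
  {"gripper":0.2,"linear":[-0.001,0.007,-0.001],"delta_rot":[-0.2,0,0.3]},
  {"gripper":0.2,"linear":[0,0,0],"delta_rot":[0,0,0.1]},
  {"gripper":0.2,"linear":[0,0,0],"delta_rot":[0,0,0]},
])

```text
time_s: 7.38
ee_pos: [0.4809, 0.0381, 0.0806]
tool_rot: [-0.704, 0.705, -0.061, 0.06]
wrist_force: [0.4, 0.6, -1.0]
finger_gap: 0.0342
```

```bash
python3 - <<'E'
from h import *
goal([0.4882,0.0368,0.079],80.15)
E
```

```text
t 7.38 pos [480.9189  38.1381  80.6257] xaxis [ 0.9852 -0.1716 -0.0016] zaxis [ 0.1716  0.9852 -0.0006] gap 34.2 F [ 0.3904  0.5618 -1.0037] j [-0.3668  0.3756  0.2296  2.0958 -0.1322  0.6851  1.3484]
shift mm in tool now [ 7.4053  1.6142 -0.0679] in goal axes [ 7.4027  1.6257 -0.0728] rotvec deg [ 0.0369 -0.0292 -0.089 ] maxnorm rows 0.014058837417218514 0.18176150869887497
```

Pose is good. Advance gently to contact.

Emit:
drive_tool([
  {"gripper":0.2,"linear":[0.004,0.001,0],"delta_rot":[0,0,0]},
  {"gripper":0.2,"linear":[0.003,0.001,0],"delta_rot":[0,0,0]},
  {"gripper":0.2,"linear":[0.001,0,0],"delta_rot":[0,0,0]},
])

```text
time_s: 7.63
ee_pos: [0.4872, 0.037, 0.0777]
tool_rot: [-0.704, 0.705, -0.063, 0.059]
wrist_force: [-5.4, 1.2, -0.1]
finger_gap: 0.0343
```

```bash
python3 - <<'E'
from h import *
goal([0.4882,0.0368,0.077],80.15)
E
```

```text
t 7.63 pos [487.1641  36.9568  77.6734] xaxis [ 0.9853 -0.1709 -0.0058] zaxis [ 0.1709  0.9853 -0.0014] gap 34.3 F [-5.3882  1.1553 -0.0971] j [-0.359   0.3913  0.228   2.0802 -0.1367  0.6898  1.3576]
shift mm in tool now [1.0513 0.6673 0.0234] in goal axes [1.0475 0.6734 0.0227] rotvec deg [ 0.0792  0.0124 -0.3304] maxnorm rows 0.04748223327174633 0.029867240919204792
```

Contact at 1 mm from the prediction, 5 N. Now lower onto the lid while keeping a light forward push.

Emit:
drive_tool([
  {"gripper":0.2,"linear":[0.001,0.001,0],"delta_rot":[0,0,-0.3]},
  {"gripper":0.2,"linear":[0.001,0.001,0],"delta_rot":[0,0,0]},
  {"gripper":0.2,"linear":[0.001,0.001,0],"delta_rot":[0,0,0]},
])

```text
time_s: 7.88
ee_pos: [0.487, 0.037, 0.0759]
tool_rot: [-0.704, 0.705, -0.063, 0.058]
wrist_force: [-12.5, 0.4, 26.6]
finger_gap: 0.0344
```

```bash
python3 - <<'E'
from h import *
goal([0.4882,0.0368,0.076],80.15)
E
```

```text
t 7.88 pos [486.9928  36.9701  75.8595] xaxis [ 0.9854 -0.1701 -0.0074] zaxis [ 0.1701  0.9854 -0.0015] gap 34.4 F [-12.4728   0.4178  26.5613] j [-0.3575  0.3949  0.2268  2.0804 -0.1382  0.6876  1.3599]
shift mm in tool now [ 1.2175 -0.1496  0.0375] in goal axes [ 1.2185 -0.1405  0.039 ] rotvec deg [ 0.0844  0.0566 -0.4257] maxnorm rows 0.061119921590525136 0.029429093686340467
```

On the lid with 26 N down. Ease off, then open the jaws.

Emit:
drive_tool([
  {"gripper":0.2,"linear":[0.0004,-0.0004,0],"delta_rot":[0,0,-0.3]},
  {"gripper":0.2,"linear":[0.0003,0,0],"delta_rot":[0,0,0]},
  {"gripper":0.2,"linear":[0.0003,0,0],"delta_rot":[0,0,0]},
])

```text
time_s: 8.13
ee_pos: [0.4871, 0.0369, 0.0766]
tool_rot: [-0.704, 0.705, -0.062, 0.059]
wrist_force: [-3.5, -1.2, 0.2]
finger_gap: 0.0343
```

Emit:
drive_tool([
  {"gripper":0.62,"linear":[0,0,0],"delta_rot":[0,0,0]},
  {"gripper":0.62,"linear":[0,0,0],"delta_rot":[0,0,0]},
  {"gripper":0.62,"linear":[0,0,0],"delta_rot":[0,0,0]},
  {"gripper":0.62,"linear":[0,0,0],"delta_rot":[0,0,0]},
])

```text
time_s: 8.47
ee_pos: [0.4898, 0.0367, 0.077]
tool_rot: [-0.704, 0.705, -0.06, 0.061]
wrist_force: [-0.2, -0.5, 0.1]
finger_gap: 0.0529
```

```bash
python3 - <<'E'
from h import *
goal([0.4882,0.0368,0.076],80.15)
shot('wrist','w9')
E
```

```text
t 8.47 pos [489.8314  36.6786  77.0222] xaxis [ 0.9854 -0.1704  0.0016] zaxis [ 0.1704  0.9854 -0.0006] gap 52.9 F [-0.2118 -0.4613  0.0723] j [-0.3588  0.3925  0.2282  2.0805 -0.1362  0.6809  1.358 ]
shift mm in tool now [-1.6299  1.0196 -0.1578] in goal axes [-1.6281  1.0222 -0.1595] rotvec deg [0.0342 0.0383 0.0939] maxnorm rows 0.014948037689083237 0.04625814618243422
```

View pics/w9.png

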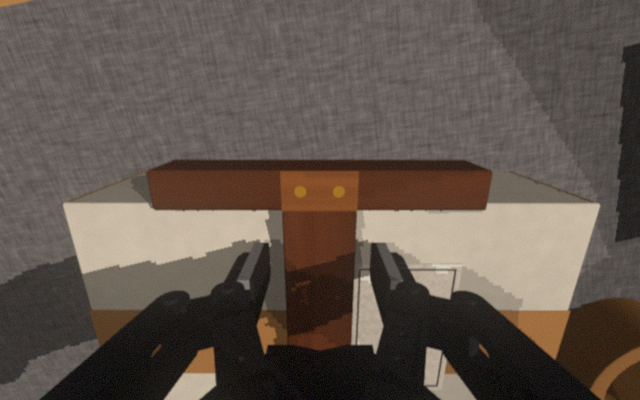

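The head appears flush (lid edge at row 203 on both sides) and the blade lies beside the label border (359,270). Lifting straight up to check.

Emit:
drive_tool([
  {"gripper":0.62,"linear":[0,-0.01,0],"delta_rot":[0,0,0]},
  {"gripper":0.62,"linear":[0,-0.025,0],"delta_rot":[0,0,0]},
  {"gripper":0.62,"linear":[0,-0.04,0],"delta_rot":[0,0,0]},
  {"gripper":0.62,"linear":[0,-0.04,0],"delta_rot":[0,0,0]},
  {"gripper":0.62,"linear":[0,-0.04,0],"delta_rot":[0,0,0]},
])

```text
time_s: 8.93
ee_pos: [0.4849, 0.0355, 0.232]
tool_rot: [-0.702, 0.707, -0.066, 0.056]
wrist_force: [2.6, 0.3, 0.5]
finger_gap: 0.0528
```

Emit:
drive_tool([
  {"gripper":0.9,"linear":[0.02,0,0],"delta_rot":[0,0,0]},
  {"gripper":0.9,"linear":[0,0,0],"delta_rot":[0,0,0]},
  {"gripper":0.9,"linear":[0,0,0],"delta_rot":[0,0,0]},
])

```text
time_s: 9.18
ee_pos: [0.5099, 0.0322, 0.2454]
tool_rot: [-0.704, 0.705, -0.059, 0.063]
wrist_force: [0.8, 0.5, 0.0]
finger_gap: 0.0763
```

```bash
python3 - <<'E'
from h import *
shot('wrist','w10')
goal([0.4359,-0.3358,0.3],80.15)
E
```

```text
t 9.23 pos [509.8231  32.1056 244.9132] xaxis [ 0.9851 -0.1721  0.0051] zaxis [ 0.1721  0.9851 -0.0006] gap 76.8 F [0.2287 0.3004 0.4228] j [-0.3989  0.1982  0.2805  1.8705 -0.0596  1.0764  1.3023]
shift mm in tool now [  -9.2263  -54.9087 -375.1714] in goal axes [  -9.896   -55.0868 -375.1283] rotvec deg [ 0.0346 -0.0597  0.2908] maxnorm rows 0.041736883158431055 9.095455902427512
```

View pics/w10.png

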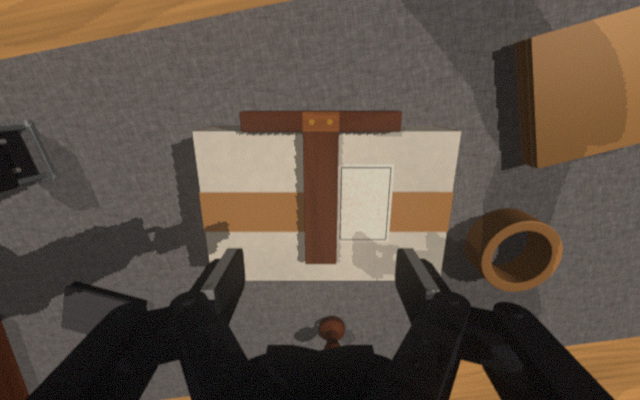

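The guide lies on the lid, blade beside the label. I quantify in the carton frame.

```bash
cat > chk.py <<'E'
from h import *
import sys
def check(name):
    im,C=load('wrist',name)
    g=cv2.GaussianBlur(im,(3,3),0).astype(float)
    br=g.mean(2)
    def step(col=None,row=None,a=0,b=0,img=br,sgn=1):
        s=img[a:b,col] if col is not None else img[row,a:b]
        d=np.diff(s)*sgn; i=int(np.argmax(d)); 
        # sub-pixel
        if 0<i<len(d)-1:
            den=d[i-1]-2*d[i]+d[i+1]; off=0.5*(d[i-1]-d[i+1])/den if den else 0
        else: off=0
        return a+i+0.5+off
    return im,C,step,br
E
python3 - <<'E'
from chk import *
im,C,step,br=check('w10')
L=[(c,step(col=c,a=122,b=142)) for c in list(range(200,236,5))+list(range(408,455,6))]
print(L)
P=cast(C,L,.075)[:,:2]; s=np.polyfit(P[:,1],P[:,0],1); print('front',s,(P[:,0]-np.polyval(s,P[:,1]))*1e3)
a=np.arctan(-s[0]); X=np.array([np.cos(a),np.sin(a)]);Y=np.array([-X[1],X[0]]); p0=np.array([np.polyval(s,.075),.075])
print('yaw',np.degrees(a),'p0',p0)
def car(uv,z):
    q=cast(C,uv,z)[:,:2]-p0; return np.c_[q@X*1e3-90,q@Y*1e3]
# head inner top edge z=.087 & outer
for cc in (250,270,290,350,370,390):
    print(cc, br[104:140,cc].astype(int))
R_=[(step(row=r,a=328,b=350),r) for r in (150,180,225,250)]
L_=[(step(row=r,a=290,b=312,sgn=-1),r) for r in (150,180,225,250)]
print('blade +y edge',car(R_,.087),'-y',car(L_,.087))
for r in (180,185,220,230): print(r,br[r,334:350].astype(int),br[r,384:398].astype(int))
print(br[160:172,365].astype(int),br[235:247,365].astype(int))
E
python3 - <<'E'
import cv2
im=cv2.imread('pics/w10.png'); cv2.imwrite('pics/c10.png',cv2.resize(im[95:285,185:470],None,fx=2.8,fy=2.8,interpolation=cv2.INTER_CUBIC))
E
```

```text
[(200, np.float64(130.67241379310346)), (205, np.float64(130.66037735849056)), (210, np.float64(130.82978723404256)), (215, np.float64(130.69642857142858)), (220, np.float64(130.67307692307693)), (225, np.float64(130.58695652173913)), (230, np.float64(130.57575757575756)), (235, np.float64(131.125)), (408, np.float64(130.78947368421052)), (414, np.float64(130.84444444444443)), (420, np.float64(130.7826086956522)), (426, np.float64(130.7843137254902)), (432, np.float64(130.79166666666666)), (438, np.float64(130.7560975609756)), (444, np.float64(130.72222222222223)), (450, np.float64(130.7058823529412))]
front [0.175  0.4554] [-0.0524 -0.0659  0.1071 -0.031  -0.0561 -0.1457 -0.1583  0.405   0.0221
  0.0773  0.0124  0.0129  0.0191 -0.0188 -0.0549 -0.073 ]
yaw -9.926574077925746 p0 [0.4685 0.075 ]
250 [ 90  91  93  95  98  93  80  66  59  59  60  60  60  61  61  61  61  60
  59  60  61  61  60  61  60  59  58  60  68  88 122 154 172 176 178 178]
270 [ 96  97  95  93  92  87  75  63  58  59  60  60  58  59  60  60  61  60
  59  59  60  60  59  60  61  60  59  60  67  88 121 154 172 176 17
[... 709 characters left out ...]
 -y [[-72.0492 -61.0306]
 [-40.6741 -60.2676]
 [ 10.4282 -61.2339]
 [ 41.1595 -61.1335]]
180 [ 63  62  73 103 139 150 139 143 167 186 192 192 194 194 193 192] [192 192 192 191 179 159 157 174 185 182 178 176 176 176]
185 [ 64  64  73 101 136 148 137 139 165 186 189 188 186 187 189 191] [192 192 191 188 173 157 164 180 183 178 175 174 173 173]
220 [ 65  69  89 123 147 148 146 164 182 190 191 191 189 189 190 189] [190 178 159 157 172 170 143 120 111 111 112 112 111 112]
230 [ 65  71  96 130 145 140 145 168 186 190 190 190 191 191 191 192] [184 165 155 169 175 154 130 120 119 119 119 118 117 116]
[174 174 175 177 182 182 170 156 163 181 192 194] [170 164 155 144 137 143 153 155 152 150 148 148]
```

View pics/c10.png

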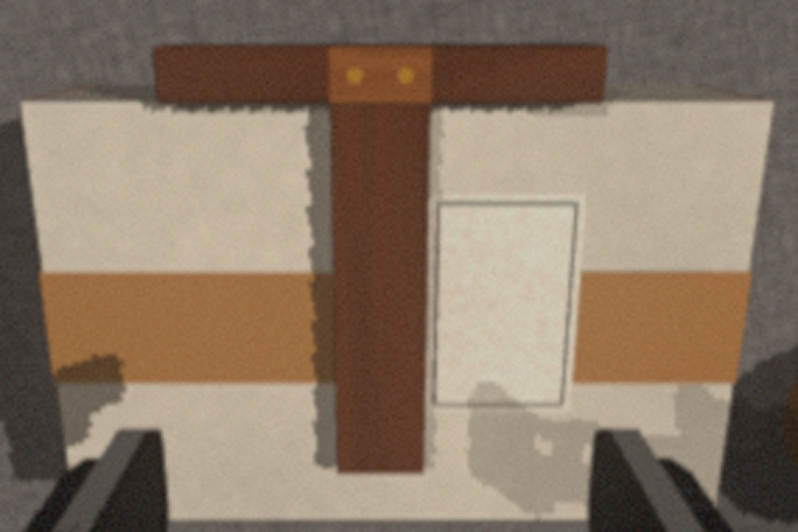

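```bash
python3 - <<'E'
from h import *
im,C=load('wrist','w10')
a=np.radians(-9.93); X=np.array([np.cos(a),np.sin(a)]);Y=np.array([-X[1],X[0]]); p0=np.array([.4685,.075])
def car(uv,z):
    q=cast(C,uv,z)[:,:2]-p0; return np.c_[q@X*1e3-90,q@Y*1e3]
g=im.astype(float); 
rows=[]
for c in range(245,400,6):
    if 300<c<342: continue
    s=cv2.GaussianBlur(im,(5,3),0)[100:120,c].mean(1); i=np.argmin(np.diff(s.astype(float))); rows.append((c,100+i+.5))
for k in rows[::3]: print(k,car(k,.087))
R=car(rows,.087); print('outer-edge slope deg',np.degrees(np.polyfit(R[:,1],R[:,0],1)[0]),R[:,0].mean())
print('label R,L border',car([(340.3,182),(340.0,220),(389.7,182),(386.8,220)],.075),'F,B',car([(365,167.2),(365,239.3)],.075))
print('guide end',car((321,263.5),.087))
E
```

```text
(245, np.float64(110.5)) [[-110.4349 -108.4534]]
(263, np.float64(110.5)) [[-110.4395  -90.9567]]
(281, np.float64(110.5)) [[-110.4441  -73.4603]]
(299, np.float64(110.5)) [[-110.4487  -55.9641]]
(359, np.float64(109.5)) [[-111.3965    2.3163]]
(377, np.float64(109.5)) [[-111.4011   19.794 ]]
(395, np.float64(110.5)) [[-110.4733   37.3458]]
outer-edge slope deg -0.2824600240682331 -110.79732528161237
label R,L border [[-35.2417 -13.3649]
 [  9.4818 -12.7193]
 [-35.2572  40.4691]
 [  9.4658  40.4865]] F,B [[-51.6806  12.7623]
 [ 33.7019  16.8679]]
guide end [[ 58.5182 -34.2882]]
```

Guide check: blade parallel to the carton within 0.3°, inner face at about −90.8 mm, guide y in label ≈ −49 mm. All in tolerance. Now to the stamp.

Emit:
drive_tool([
  {"gripper":1,"linear":[-0.005,0,-0.04],"delta_rot":[0,0,0.3]},
  {"gripper":1,"linear":[-0.005,0,-0.041],"delta_rot":[0,0,0]},
  {"gripper":1,"linear":[-0.005,0,-0.041],"delta_rot":[0,0,0]},
  {"gripper":1,"linear":[-0.005,0,-0.041],"delta_rot":[0,0,0]},
  {"gripper":1,"linear":[-0.005,0,-0.041],"delta_rot":[0,0,0]},
])

```text
time_s: 9.65
ee_pos: [0.4482, -0.1591, 0.2415]
tool_rot: [0.706, -0.704, 0.057, -0.052]
wrist_force: [1.5, -0.4, 1.0]
finger_gap: 0.0853
```

Emit:
drive_tool([
  {"gripper":1,"linear":[-0.005,-0.01,-0.04],"delta_rot":[0,0,0]},
  {"gripper":1,"linear":[0,-0.01,-0.04],"delta_rot":[0,0,0]},
  {"gripper":1,"linear":[0,-0.01,-0.03],"delta_rot":[0,0,0]},
  {"gripper":1,"linear":[0,0,0],"delta_rot":[0,0,0]},
  {"gripper":1,"linear":[0,0,0],"delta_rot":[0,0,0]},
])

```text
time_s: 10.07
ee_pos: [0.4154, -0.2769, 0.2686]
tool_rot: [0.705, -0.704, 0.065, -0.053]
wrist_force: [0.3, 0.7, -0.9]
finger_gap: 0.0852
```

```bash
python3 - <<'E'
from h import *
shot('wrist','w11')
goal([0.4359,-0.3358,0.3],80.15)
E
```

```text
t 10.12 pos [ 415.3148 -277.0101  268.6258] xaxis [ 0.986  -0.166  -0.0165] zaxis [0.166  0.9861 0.0005] gap 85.7 F [-0.4966 -0.8717  0.0197] j [ 0.042   0.1741  0.5168  1.8592 -0.0878  1.1476  1.9937]
shift mm in tool now [ 29.5389 -31.8934 -54.5399] in goal axes [ 30.3389 -31.3742 -54.4017] rotvec deg [-0.0273  0.2933 -0.9439] maxnorm rows 0.13810402945142486 1.6725375352794858
```

View pics/w11.png

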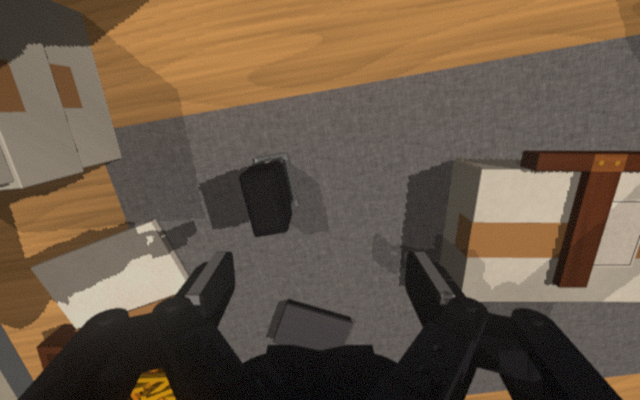

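Stamp cap is at (268,200), long side roughly along the tool's x; foot rails show at (270,158) and (292,195). Enlarged crop to confirm and measure.

```bash
python3 - <<'E'
import cv2,numpy as np
im=cv2.imread('pics/w11.png'); c=im[140:250,210:330].astype(float); c=np.clip(c*1.8,0,255).astype(np.uint8)
cv2.imwrite('pics/c11.png',cv2.resize(c,None,fx=5,fy=5,interpolation=cv2.INTER_CUBIC))
E
```

```text
(no output)
```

View pics/c11.png

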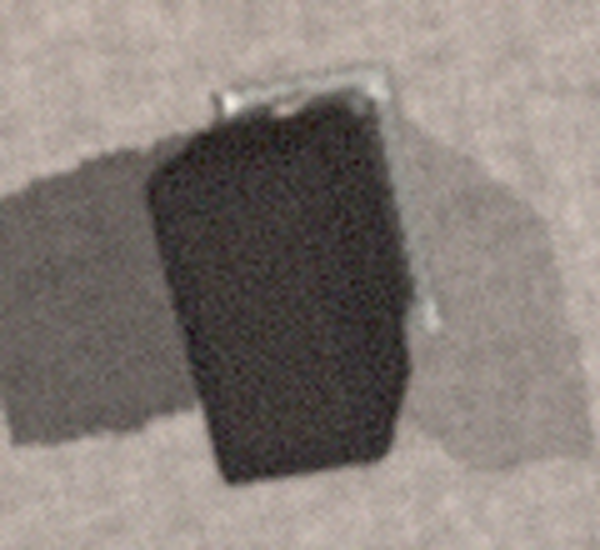

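```bash
python3 - <<'E'
from h import *
im,C=load('wrist','w11')
A=cast(C,[(240,178),(255,236.4),(287,231.6)],.108); print(A)
print('lens',np.linalg.norm(A[1]-A[0]),np.linalg.norm(A[2]-A[1]))
d=A[1]-A[0]; e=A[2]-A[1]; print('yaw long',np.degrees(np.arctan2(d[1],d[0])),'yaw short',np.degrees(np.arctan2(e[1],e[0])))
print('center cap',(A[0]+A[2])/2)
for z in (0.,.01):
    F=cast(C,[(254,158.5),(287.6,153.6),(297.4,205)],z); print(z,F,np.linalg.norm(F[1]-F[0]),np.linalg.norm(F[2]-F[1]),'yaw',np.degrees(np.arctan2(*(F[2]-F[1])[[1,0]])),np.degrees(np.arctan2(*(F[1]-F[0])[[1,0]])),'center from near edge', (F[0]+F[1])/2+ .039*(F[2]-F[1])/np.linalg.norm(F[2]-F[1]))
E
```

```text
[[ 0.3975 -0.3593  0.108 ]
 [ 0.4654 -0.3591  0.108 ]
 [ 0.4656 -0.3227  0.108 ]]
lens 0.06783052270683967 0.036370712846985745
yaw long 0.20125005569525425 yaw short 89.58586277409935
center cap [ 0.4316 -0.341   0.108 ]
0.0 [[ 0.3937 -0.3667  0.    ]
 [ 0.3948 -0.319   0.    ]
 [ 0.4711 -0.3198  0.    ]] 0.04765754362522674 0.07629747680658307 yaw -0.5317779594130659 88.6850106043156 center from near edge [ 0.4333 -0.3432  0.    ]
0.01 [[ 0.3924 -0.3642  0.01  ]
 [ 0.3935 -0.3177  0.01  ]
 [ 0.4679 -0.3184  0.01  ]] 0.046498817842214005 0.07444241154661424 yaw -0.5317779594130913 88.68501060431556 center from near edge [ 0.432  -0.3413  0.01  ]
```

Stamp centre ≈ (0.432,−0.3415), yaw ≈ 0° (cap and foot agree to 2 mm and under 1°). Moving above it, jaws along y.

```bash
python3 - <<'E'
from h import *
goal([0.432,-0.3415,0.2],89.8)
E
```

```text
t 10.12 pos [ 415.3148 -277.0101  268.6258] xaxis [ 0.986  -0.166  -0.0165] zaxis [0.166  0.9861 0.0005] gap 85.7 F [-0.4966 -0.8717  0.0197] j [ 0.042   0.1741  0.5168  1.8592 -0.0878  1.1476  1.9937]
shift mm in tool now [ 28.287   68.1376 -60.8601] in goal axes [ 16.9103  68.6258 -64.4312] rotvec deg [-0.1067 -9.3565 -0.9393] maxnorm rows 1.3134266967899753 2.293504145184587
```

Emit:
drive_tool([
  {"gripper":1,"linear":[0.01,0.02,-0.02],"delta_rot":[0,-4.7,-0.9]},
  {"gripper":1,"linear":[0.009,0.02,-0.02],"delta_rot":[0,-4.7,0]},
  {"gripper":1,"linear":[0.006,0.02,-0.02],"delta_rot":[0,0,0]},
  {"gripper":1,"linear":[0,0.005,0],"delta_rot":[0,0,0]},
  {"gripper":1,"linear":[0,0,0],"delta_rot":[0,0,0]},
])

```text
time_s: 10.53
ee_pos: [0.4379, -0.3317, 0.1981]
tool_rot: [0.71, -0.704, -0.005, 0.006]
wrist_force: [0.1, -0.1, -0.6]
finger_gap: 0.0855
```

```bash
python3 - <<'E'
from h import *
shot('wrist','w12')
goal([0.432,-0.3415,0.13],89.8)
E
```

```text
t 10.58 pos [ 437.8962 -331.4733  198.42  ] xaxis [ 0.9999  0.015  -0.0014] zaxis [-0.015   0.9999  0.0075] gap 85.4 F [ 0.3833  0.7179 -0.5251] j [ 0.1741  0.3372  0.495   1.8428 -0.1922  1.0137  2.3345]
shift mm in tool now [ -5.9483  68.3525 -10.4477] in goal axes [ -5.8612  68.42   -10.0472] rotvec deg [-0.427   1.0601 -0.0858] maxnorm rows 0.16007246297212913 1.6643090564305476
```

View pics/w12.png

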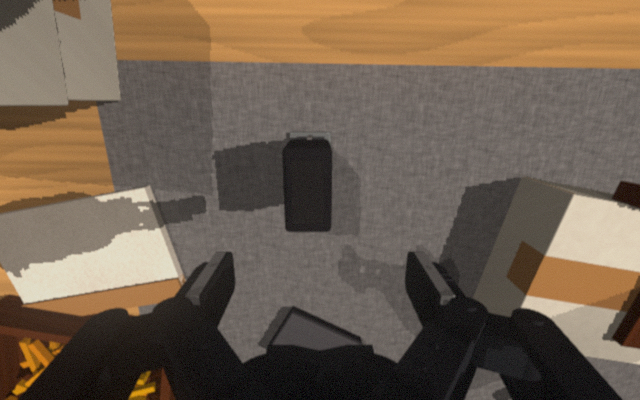

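```bash
python3 - <<'E'
from h import *
im,C=load('wrist','w12')
m=(im.max(2)<38).astype(np.uint8); m[:, :260]=0;m[:,350:]=0;m[250:]=0
cs,_=cv2.findContours(m,cv2.RETR_EXTERNAL,cv2.CHAIN_APPROX_NONE); c=max(cs,key=cv2.contourArea); print(cv2.boundingRect(c),cv2.minAreaRect(c))
for r in (160,180,200,220):
    u=np.where(m[r])[0]; print(r,u.min(),u.max(),cast(C,[(u.min()-.5,r),(u.max()+.5,r)],.108)[:,:2].ravel())
v=np.where(m[:,308])[0]; print(v.min(),v.max(),cast(C,[(308,v.min()-.5),(308,v.max()+.5)],.108)[:,:2])
E
```

```text
(283, 139, 48, 92) ((306.5, 184.5), (91.0, 47.0), 90.0)
160 283 330 [ 0.4043 -0.3618  0.4038 -0.3239]
180 284 329 [ 0.4206 -0.3613  0.4201 -0.3242]
200 285 329 [ 0.4376 -0.3609  0.4371 -0.3238]
220 286 329 [ 0.4553 -0.3604  0.4549 -0.3234]
141 229 [[ 0.3888 -0.3417]
 [ 0.4638 -0.3415]]
```

Cap centre confirmed at (0.430,−0.342). Descend in two stages.

Emit:
drive_tool([
  {"gripper":1,"linear":[-0.008,0.02,-0.0105],"delta_rot":[-0.4,0.6,0]},
  {"gripper":1,"linear":[0,0.03,0],"delta_rot":[0,0,0]},
  {"gripper":1,"linear":[0,0.01,0],"delta_rot":[0,0,0]},
  {"gripper":1,"linear":[0,0,0],"delta_rot":[0,0,0]},
])

```text
time_s: 10.92
ee_pos: [0.4331, -0.3367, 0.1396]
tool_rot: [0.708, -0.707, -0.005, 0.003]
wrist_force: [0.3, 0.2, 0.4]
finger_gap: 0.0856
```

```bash
python3 - <<'E'
from h import *
goal([0.430,-0.342,0.06],90.4)
E
```

```text
t 10.92 pos [ 433.0727 -336.71    139.6148] xaxis [0.9999 0.0101 0.0027] zaxis [-0.0101  0.9999  0.0014] gap 85.6 F [0.3063 0.236  0.4489] j [ 0.2075  0.4053  0.4736  1.9087 -0.2389  0.881   2.3821]
shift mm in tool now [-3.3386 79.5986 -5.3721] in goal axes [-3.1095 79.6148 -5.2684] rotvec deg [-0.0818  0.1769  0.153 ] maxnorm rows 0.034611280979675904 1.9148570052178027
```

Emit:
drive_tool([
  {"gripper":1,"linear":[-0.0035,0.02,-0.0055],"delta_rot":[0,0,0.1]},
  {"gripper":1,"linear":[0,0.03,0],"delta_rot":[0,0,0]},
  {"gripper":1,"linear":[0,0.015,0],"delta_rot":[0,0,0]},
  {"gripper":1,"linear":[0,0,0],"delta_rot":[0,0,0]},
  {"gripper":1,"linear":[0,0,0],"delta_rot":[0,0,0]},
])

```text
time_s: 11.33
ee_pos: [0.4354, -0.3391, 0.0799]
tool_rot: [0.707, -0.707, -0.009, 0.003]
wrist_force: [0.3, -0.5, 0.4]
finger_gap: 0.0852
```

```bash
python3 - <<'E'
from h import *
goal([0.430,-0.342,0.06],90.4)
E
```

```text
t 11.33 pos [ 435.4044 -339.1281   79.9256] xaxis [0.9998 0.016  0.0088] zaxis [-0.016   0.9999  0.001 ] gap 85.2 F [ 0.3365 -0.4939  0.3557] j [ 0.2499  0.4917  0.4305  1.9489 -0.3004  0.756   2.4416]
shift mm in tool now [-5.6239 19.8743 -2.8045] in goal axes [-5.4243 19.9256 -2.8341] rotvec deg [-0.058   0.5154  0.5017] maxnorm rows 0.10079011756992891 0.4998622086420056
```

Emit:
drive_tool([
  {"gripper":1,"linear":[-0.0055,0.008,-0.003],"delta_rot":[0,0.5,0.5]},
  {"gripper":1,"linear":[0,0.008,0],"delta_rot":[0,0,0]},
  {"gripper":1,"linear":[0,0.004,0],"delta_rot":[0,0,0]},
  {"gripper":1,"linear":[0,0,0],"delta_rot":[0,0,0]},
])

```text
time_s: 11.67
ee_pos: [0.4328, -0.3429, 0.0634]
tool_rot: [-0.707, 0.708, 0.005, -0.001]
wrist_force: [0.1, 0.3, 0.4]
finger_gap: 0.0853
```

```bash
python3 - <<'E'
from h import *
goal([0.430,-0.342,0.06],90.4)
shot('wrist','w13')
E
```

```text
t 11.67 pos [ 432.7557 -342.9485   63.3818] xaxis [1.     0.0081 0.0057] zaxis [-0.0081  1.     -0.0017] gap 85.3 F [0.1208 0.3009 0.4112] j [ 0.2635  0.5181  0.4222  1.9573 -0.3146  0.724   2.4524]
shift mm in tool now [-2.7671  3.3645  0.9763] in goal axes [-2.749   3.3818  0.9677] rotvec deg [0.0953 0.0633 0.3253] maxnorm rows 0.04816521089605057 0.10705679324616993
```

View pics/w13.png

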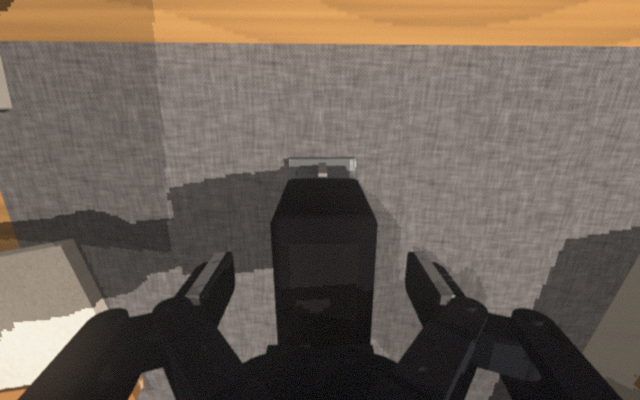

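The cap (u 273 to 375) is centred between the jaws. Level, fine-adjust and close.

Emit:
drive_tool([
  {"gripper":1,"linear":[-0.0025,0.002,0.001],"delta_rot":[0,0,0.3]},
  {"gripper":0.55,"linear":[0,0,0],"delta_rot":[0,0,0]},
  {"gripper":0.5,"linear":[0,0,0],"delta_rot":[0,0,0.1]},
  {"gripper":0.5,"linear":[0,0,0],"delta_rot":[0,0,0]},
], squeeze=60)

```text
time_s: 12.05
ee_pos: [0.4305, -0.3423, 0.0623]
tool_rot: [-0.706, 0.708, 0.002, -0.003]
wrist_force: [0.3, -0.3, 0.6]
finger_gap: 0.0516
```

```bash
python3 - <<'E'
from h import *
goal([0.430,-0.342,0.06],90.4)
E
```

```text
t 12.05 pos [ 430.4607 -342.307    62.285 ] xaxis [ 1.      0.0078 -0.0008] zaxis [-0.0078  1.     -0.0022] gap 51.6 F [ 0.2524 -0.3141  0.6211] j [ 0.2599  0.5196  0.4253  1.9595 -0.3105  0.7252  2.4485]
shift mm in tool now [-0.4565  2.2847  0.3156] in goal axes [-0.4586  2.285   0.3102] rotvec deg [ 0.128   0.0463 -0.0457] maxnorm rows 0.02005561587658305 0.05638233747951425
```

Emit:
drive_tool([
  {"gripper":0.3,"linear":[0,0,0],"delta_rot":[0.1,0,0]},
  {"gripper":0.3,"linear":[0,0,0],"delta_rot":[0,0,0]},
  {"gripper":0.3,"linear":[0,0,0],"delta_rot":[0,0,0]},
  {"gripper":0.3,"linear":[0,0,0],"delta_rot":[0,0,0]},
  {"gripper":0.3,"linear":[0,0,0],"delta_rot":[0,0,0]},
], squeeze=70)

```text
time_s: 12.47
ee_pos: [0.4306, -0.3423, 0.0625]
tool_rot: [-0.707, 0.707, 0.003, -0.003]
wrist_force: [-0.0, -0.2, 0.1]
finger_gap: 0.0393
```

```bash
python3 - <<'E'
from h import *
goal([0.430,-0.342,0.06],90.4)
E
```

```text
t 12.47 pos [ 430.5716 -342.3247   62.5298] xaxis [ 1.      0.0078 -0.0006] zaxis [-0.0078  1.     -0.0004] gap 39.3 F [-0.0177 -0.2282  0.1453] j [ 0.2617  0.5197  0.4243  1.9582 -0.3116  0.7274  2.4501]
shift mm in tool now [-0.5675  2.5301  0.3301] in goal axes [-0.5693  2.5298  0.3287] rotvec deg [ 0.0205  0.0495 -0.0335] maxnorm rows 0.008830605051920893 0.06268225113231983
```

Gripped at 39.3 mm with no load on the wrist. Lifting straight up.

Emit:
drive_tool([
  {"gripper":0.3,"linear":[0,-0.01,0],"delta_rot":[0,0,0]},
  {"gripper":0.3,"linear":[0,-0.03,0],"delta_rot":[0,0,0]},
  {"gripper":0.3,"linear":[0,-0.04,0],"delta_rot":[0,0,0]},
  {"gripper":0.3,"linear":[0,-0.04,0],"delta_rot":[0,0,0]},
  {"gripper":0.3,"linear":[0,-0.03,0],"delta_rot":[0,0,0]},
])

```text
time_s: 12.88
ee_pos: [0.4258, -0.3394, 0.2123]
tool_rot: [0.71, -0.705, 0.004, 0.008]
wrist_force: [0.8, -0.1, -0.9]
finger_gap: 0.0394
```

Emit:
drive_tool([
  {"gripper":0.3,"linear":[0,0,0],"delta_rot":[0,0,0]},
  {"gripper":0.3,"linear":[0,0,0],"delta_rot":[0,0,0]},
])

```text
time_s: 13.05
ee_pos: [0.4281, -0.3416, 0.2205]
tool_rot: [0.708, -0.706, 0.0, 0.004]
wrist_force: [0.5, 0.4, -2.4]
finger_gap: 0.0393
```

```bash
python3 - <<'E'
from h import *
goal([0.5502,0.0718,0.20],80.1)
shot('wrist','w14')
E
```

```text
t 13.05 pos [ 428.1316 -341.6178  220.4675] xaxis [ 1.      0.0059 -0.0061] zaxis [-0.0059  1.      0.0018] gap 39.3 F [ 0.4627  0.359  -2.4425] j [ 0.1716  0.3125  0.5204  1.8214 -0.1734  1.0593  2.3339]
shift mm in tool now [124.6127  20.4673 412.658 ] in goal axes [ 49.1722  20.4675 428.2488] rotvec deg [-0.0742 10.2355 -0.3591] maxnorm rows 1.4304579142372587 10.348878948014583
```

View pics/w14.png

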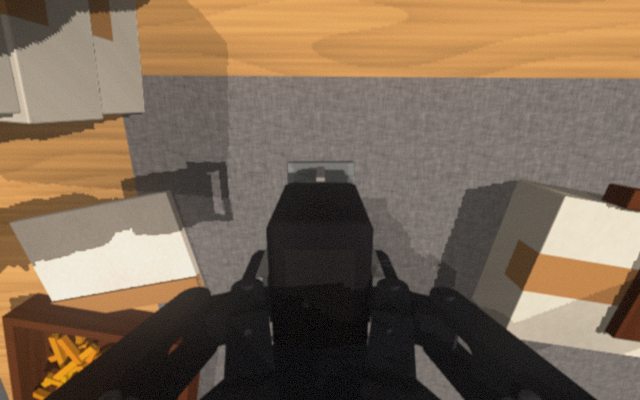

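Stamp is held upright: foot near edge horizontal at row 162, u 288 to 354. Carry it over, high.

Emit:
drive_tool([
  {"gripper":0.3,"linear":[0.011,0,0.038],"delta_rot":[0,5,-0.3]},
  {"gripper":0.3,"linear":[0.008,0,0.04],"delta_rot":[0,5,0]},
  {"gripper":0.3,"linear":[0.005,0,0.04],"delta_rot":[0,0,0]},
  {"gripper":0.3,"linear":[0.005,0,0.04],"delta_rot":[0,0,0]},
  {"gripper":0.3,"linear":[0.005,0,0.04],"delta_rot":[0,0,0]},
])

```text
time_s: 13.52
ee_pos: [0.4806, -0.1542, 0.2155]
tool_rot: [-0.702, 0.705, -0.073, 0.067]
wrist_force: [2.5, -0.3, -1.8]
finger_gap: 0.0391
```

Emit:
drive_tool([
  {"gripper":0.3,"linear":[0.005,0,0.04],"delta_rot":[0,0,0]},
  {"gripper":0.3,"linear":[0.005,0,0.04],"delta_rot":[0,0,0]},
  {"gripper":0.3,"linear":[0.005,0,0.04],"delta_rot":[0,0,0]},
  {"gripper":0.3,"linear":[0.002,0,0.04],"delta_rot":[0,0,0]},
  {"gripper":0.3,"linear":[0,0,0.03],"delta_rot":[0,0,0]},
])

```text
time_s: 13.93
ee_pos: [0.5315, 0.0397, 0.2072]
tool_rot: [-0.702, 0.706, -0.076, 0.063]
wrist_force: [0.4, -0.8, -1.2]
finger_gap: 0.0391
```

```bash
python3 - <<'E'
from h import *
goal([0.5502,0.0718,0.18],80.1)
E
```

```text
t 13.93 pos [531.5289  39.6804 207.1875] xaxis [ 0.9805 -0.1959 -0.0181] zaxis [ 0.1958  0.9806 -0.0076] gap 39.1 F [ 0.3971 -0.7529 -1.2193] j [-0.4631  0.2958  0.3688  1.8533 -0.1204  1.0341  1.3285]
shift mm in tool now [12.5041 26.6978 35.3598] in goal axes [12.8708 27.1875 34.8515] rotvec deg [ 0.4234 -1.3965 -1.0398] maxnorm rows 0.2502558220002029 1.1040142746597108
```

Emit:
drive_tool([
  {"gripper":0.3,"linear":[0.008,0.008,0.02],"delta_rot":[0.4,-1.4,-1]},
  {"gripper":0.3,"linear":[0.004,0.008,0.012],"delta_rot":[0,0,0]},
  {"gripper":0.3,"linear":[0,0,0],"delta_rot":[0,0,0]},
  {"gripper":0.3,"linear":[0,0,0],"delta_rot":[0,0,0]},
])

```text
time_s: 14.27
ee_pos: [0.5467, 0.0794, 0.1837]
tool_rot: [-0.704, 0.705, -0.061, 0.053]
wrist_force: [0.9, -1.4, -1.5]
finger_gap: 0.0395
```

```bash
python3 - <<'E'
from h import *
goal([0.5502,0.0718,0.155],80.1)
shot('wrist','w15')
E
```

```text
t 14.27 pos [546.6637  79.3889 183.7039] xaxis [ 0.987  -0.1601 -0.0107] zaxis [ 0.16    0.9871 -0.0022] gap 39.5 F [ 0.876  -1.4408 -1.4565] j [-0.4977  0.3487  0.3404  1.8398 -0.1389  0.987   1.3118]
shift mm in tool now [ 5.0111 28.6674 -6.8612] in goal axes [ 4.7884 28.7039 -6.8679] rotvec deg [ 0.1312  0.6897 -0.6098] maxnorm rows 0.12987814291222416 0.7170259126388053
```

View pics/w15.png

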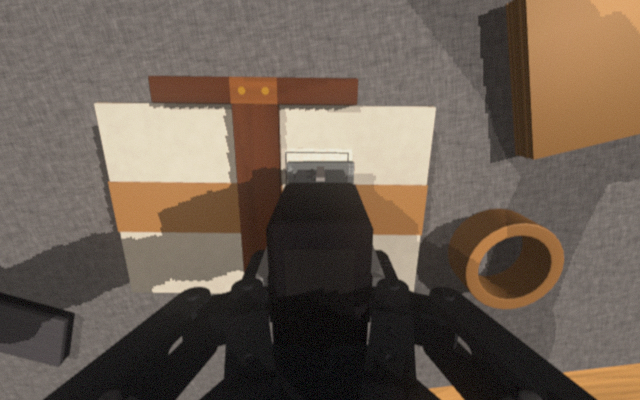

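The stamp is over the label, left of the blade with margin. Lower, leaving a gap to the blade.

Emit:
drive_tool([
  {"gripper":0.3,"linear":[0.004,0.012,-0.004],"delta_rot":[0.1,0.7,-0.6]},
  {"gripper":0.3,"linear":[0,0.01,0],"delta_rot":[0,0,0]},
  {"gripper":0.3,"linear":[0,0,0],"delta_rot":[0,0,0]},
  {"gripper":0.3,"linear":[0,0,0],"delta_rot":[0,0,0]},
])

```text
time_s: 14.65
ee_pos: [0.5484, 0.0682, 0.1603]
tool_rot: [-0.703, 0.705, -0.066, 0.063]
wrist_force: [-0.3, 0.1, -1.0]
finger_gap: 0.0391
```

```bash
python3 - <<'E'
from h import *
shot('wrist','w16')
goal([0.5502,0.0718,0.142],80.1)
E
```

```text
t 14.70 pos [548.3817  68.1771 160.3779] xaxis [ 0.9834 -0.1816 -0.0029] zaxis [ 0.1816  0.9834 -0.0035] gap 39.6 F [-0.088   0.0716 -0.8786] j [-0.4804  0.3731  0.3427  1.8691 -0.1506  0.9286  1.3198]
shift mm in tool now [ 1.1828 18.3607  3.9578] in goal axes [ 1.1684 18.3779  3.8816] rotvec deg [ 0.2016 -0.5613 -0.1647] maxnorm rows 0.08641177547051769 0.45130980517005026
```

View pics/w16.png

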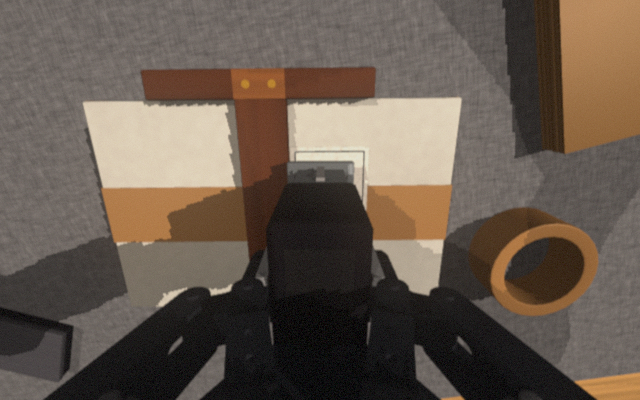

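It drifted close to the snug line. Shift +5 mm away before lowering.

Emit:
drive_tool([
  {"gripper":0.3,"linear":[0.001,0,0.005],"delta_rot":[0.2,-0.5,-0.2]},
  {"gripper":0.3,"linear":[0,0,0],"delta_rot":[0,0,0]},
  {"gripper":0.3,"linear":[0,0,0],"delta_rot":[0,0,0]},
])

```text
time_s: 14.95
ee_pos: [0.5509, 0.0725, 0.1617]
tool_rot: [0.705, -0.704, 0.061, -0.062]
wrist_force: [0.9, -0.0, -1.9]
finger_gap: 0.0392
```

```bash
python3 - <<'E'
from h import *
goal([0.5502,0.0718,0.1425],80.1)
E
```

```text
t 14.95 pos [550.8923  72.538  161.7254] xaxis [ 0.9848 -0.1736  0.002 ] zaxis [0.1735 0.9848 0.0011] gap 39.2 F [ 0.9038 -0.0489 -1.9333] j [-0.4826  0.3727  0.3391  1.8654 -0.1525  0.9263  1.3229]
shift mm in tool now [-0.5931 19.2233 -0.8674] in goal axes [-0.5551 19.2254 -0.8461] rotvec deg [-0.0607 -0.0943  0.1174] maxnorm rows 0.02268002190330402 0.4616793387952016
```

Emit:
drive_tool([
  {"gripper":0.3,"linear":[-0.001,0.009,0.001],"delta_rot":[0,0,0.1]},
  {"gripper":0.3,"linear":[0,0.007,0],"delta_rot":[0,0,0]},
  {"gripper":0.3,"linear":[0,0,0],"delta_rot":[0,0,0]},
  {"gripper":0.3,"linear":[0,0,0],"delta_rot":[0,0,0]},
])

```text
time_s: 15.28
ee_pos: [0.5504, 0.0746, 0.1449]
tool_rot: [0.705, -0.704, 0.061, -0.062]
wrist_force: [-0.8, -0.8, -1.8]
finger_gap: 0.0392
```

```bash
python3 - <<'E'
from h import *
goal([0.5493,0.0665,0.1385],80.1)
shot('wrist','w17')
E
```

```text
t 15.28 pos [550.4263  74.6027 144.8526] xaxis [ 0.985  -0.1725  0.0015] zaxis [0.1725 0.985  0.0022] gap 39.2 F [-0.7998 -0.8246 -1.7978] j [-0.4789  0.3935  0.332   1.8813 -0.1634  0.8907  1.3298]
shift mm in tool now [ 0.2793  6.3352 -8.1894] in goal axes [ 0.2836  6.3526 -8.1757] rotvec deg [-0.125  -0.0348  0.0837] maxnorm rows 0.02156880486993487 0.24838174630674825
```

View pics/w17.png

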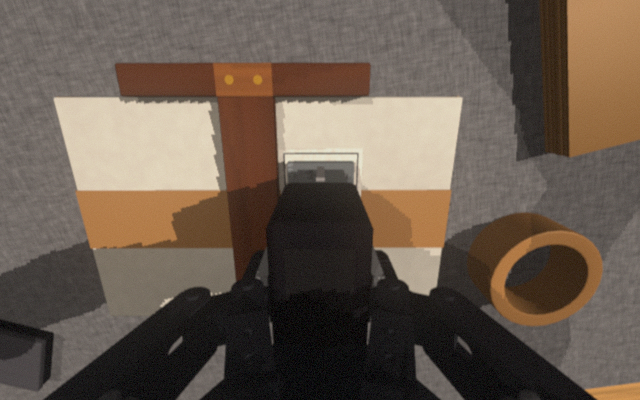

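Emit:
drive_tool([
  {"gripper":0.3,"linear":[0,0.004,-0.002],"delta_rot":[-0.1,0,0.1]},
  {"gripper":0.3,"linear":[0,0.001,-0.002],"delta_rot":[0,0,0]},
  {"gripper":0.3,"linear":[0,0,0],"delta_rot":[0,0,0]},
  {"gripper":0.3,"linear":[0,0,0],"delta_rot":[0,0,0]},
])

```text
time_s: 15.67
ee_pos: [0.5496, 0.0702, 0.1392]
tool_rot: [-0.704, 0.705, -0.061, 0.061]
wrist_force: [0.3, -0.6, -2.0]
finger_gap: 0.0393
```

```bash
python3 - <<'E'
from h import *
goal([0.5493,0.0665,0.1385],80.1)
E
```

```text
t 15.67 pos [549.5641  70.1556 139.1611] xaxis [ 0.985  -0.1723 -0.0009] zaxis [ 0.1723  0.985  -0.0002] gap 39.3 F [ 0.3263 -0.6487 -2.0161] j [-0.4716  0.4003  0.3316  1.8873 -0.1653  0.8814  1.3389]
shift mm in tool now [ 0.3705  0.6615 -3.6462] in goal axes [ 0.3683  0.6611 -3.6465] rotvec deg [ 0.0131 -0.0244 -0.0535] maxnorm rows 0.00841529380216055 0.08930981258777841
```

Emit:
drive_tool([
  {"gripper":0.3,"linear":[0,0,-0.0025],"delta_rot":[0,0,0]},
  {"gripper":0.3,"linear":[0,0,0],"delta_rot":[0,0,0]},
  {"gripper":0.3,"linear":[0,0,0],"delta_rot":[0,0,0]},
])

```text
time_s: 15.92
ee_pos: [0.5493, 0.0673, 0.1394]
tool_rot: [0.704, -0.704, 0.061, -0.061]
wrist_force: [0.0, 0.4, -1.9]
finger_gap: 0.0393
```

```bash
python3 - <<'E'
from h import *
goal([0.5493,0.0665,0.1385],80.1)
im,C=shot('wrist','w18')
c=np.clip(im[50:200,200:400].astype(float)*1.5,0,255).astype(np.uint8)
cv2.imwrite('pics/c18.png',cv2.resize(c,None,fx=4,fy=4,interpolation=cv2.INTER_CUBIC))
E
```

```text
t 15.92 pos [549.263   67.2908 139.4229] xaxis [ 0.985  -0.1727 -0.0005] zaxis [ 0.1727  0.985  -0.    ] gap 39.3 F [ 0.0035  0.4221 -1.8762] j [-0.4675  0.3988  0.3325  1.8891 -0.1653  0.8808  1.3436]
shift mm in tool now [ 0.1735  0.9228 -0.7725] in goal axes [ 0.1724  0.9229 -0.7726] rotvec deg [ 0.0013 -0.0451 -0.0306] maxnorm rows 0.007614054029205889 0.029158675956691898
```

View pics/c18.png

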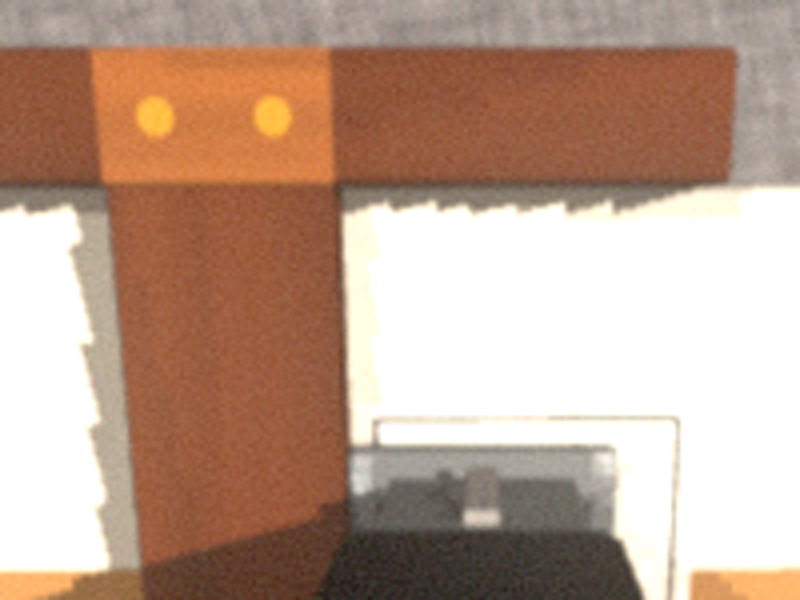

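Foot's right edge (u≈287) meets the blade's edge (u≈286): snug, and the head is still on the front edge (row 96). The stamp's axis is parallel to the blade. Lower onto the lid.

Emit:
drive_tool([
  {"gripper":0.3,"linear":[0,0.002,0],"delta_rot":[0,0,0]},
  {"gripper":0.3,"linear":[0,0.001,0],"delta_rot":[0,0,0]},
  {"gripper":0.3,"linear":[0,0,0],"delta_rot":[0,0,0]},
], squeeze=80)

```text
time_s: 16.22
ee_pos: [0.5496, 0.0672, 0.1371]
tool_rot: [0.705, -0.704, 0.061, -0.061]
wrist_force: [-1.1, -1.0, 3.1]
finger_gap: 0.0392
```

```bash
python3 - <<'E'
from h import *
goal([0.5493,0.0668,0.1375],80.1)
E
```

```text
t 16.22 pos [549.6273  67.154  137.0519] xaxis [ 0.9849 -0.1729  0.0004] zaxis [0.1729 0.9849 0.0004] gap 39.2 F [-1.1009 -1.0163  3.0762] j [-0.4662  0.4018  0.3316  1.8912 -0.167   0.8748  1.3453]
shift mm in tool now [-0.261  -0.4484 -0.405 ] in goal axes [-0.2615 -0.4481 -0.405 ] rotvec deg [-0.0231 -0.0551  0.022 ] maxnorm rows 0.008888173880588024 0.015783889231571334
```

On the lid (about 5 N). One more look before pressing.

```bash
python3 - <<'E'
from h import *
im,C=shot('wrist','w19')
c=np.clip(im[50:200,110:400].astype(float)*1.3,0,255).astype(np.uint8)
cv2.imwrite('pics/c19.png',cv2.resize(c,None,fx=2.75,fy=2.75,interpolation=cv2.INTER_CUBIC))
br=cv2.GaussianBlur(im,(3,3),0).astype(float).mean(2)
print('lid R',[round(float(96)),br[88:104,400].astype(int)],'lid L',br[88:104,85].astype(int))
print('head L',br[88:104,150].astype(int),'head R',br[88:104,340].astype(int))
for r in (140,150,158,164,170): print(r,br[r,276:296].astype(int),br[r,345:362].astype(int))
E
```

```text
lid R [96, array([102, 103, 102, 102, 103, 105, 110, 128, 157, 182, 196, 199, 199,
       198, 198, 198])] lid L [106 109 112 113 112 108 108 122 151 178 190 193 194 194 195 195]
head L [ 68  68  68  67  66  64  61  63  71  80  84  84  86  93 117 156] head R [ 70  69  68  69  67  63  59  63  72  80  86 100 129 160 181 192]
140 [ 67  67  65  66  66  67  66  62  61  76 112 149 166 168 168 168 172 183
 195 200] [197 198 199 201 202 202 202 204 203 202 201 200 199 200 199 199 200]
150 [ 66  67  68  67  66  66  65  64  61  66  97 143 171 179 180 179 177 177
 182 195] [202 204 205 206 207 208 207 205 204 205 207 207 206 204 204 205 207]
158 [ 66  67  68  67  66  65  65  64  61  62  85 126 160 172 173 167 150 143
 166 195] [213 213 213 213 213 213 213 213 212 211 212 213 213 213 213 212 213]
164 [ 67  66  66  66  65  65  64  64  63  60  65  79  92 103 114 121 118 110
 104 103] [109 111 117 129 136 136 133 133 142 164 189 206 212 214 214 212 212]
170 [ 64  65  66  67  66  64  64  63  62  61  63  76  93 101 103 104 104 103
 104 103] [107 110 116 126 131 130 127 125 131 149 173 193 206 212 212 210 210]
```

View pics/c19.png

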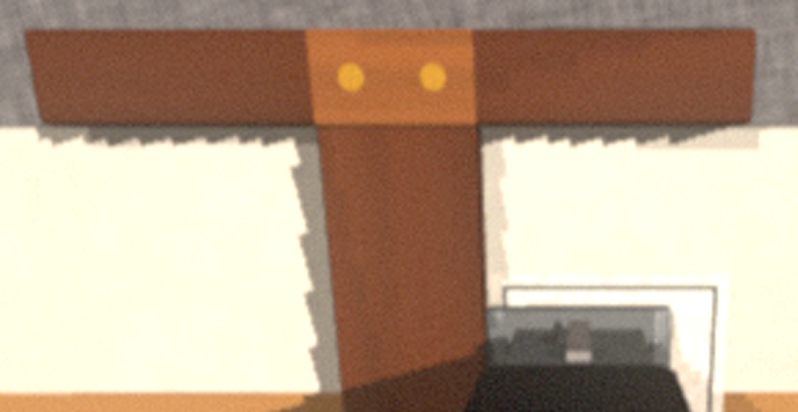

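Snug against the blade, inside the label, head flush at both ends (row ≈96 both sides). Start pressing in steps.

Emit:
drive_tool([
  {"gripper":0.3,"linear":[0,0.003,0],"delta_rot":[0,0,0]},
  {"gripper":0.3,"linear":[0,0.002,0],"delta_rot":[0,0,0]},
  {"gripper":0.3,"linear":[0,0,0],"delta_rot":[0,0,0]},
])

```text
time_s: 16.52
ee_pos: [0.5498, 0.0672, 0.1326]
tool_rot: [0.705, -0.704, 0.061, -0.062]
wrist_force: [-2.3, 0.0, 5.9]
finger_gap: 0.0392
```

```bash
python3 - <<'E'
from h import *
goal([0.5494,0.0670,0.1195],80.1)
E
```

```text
t 16.52 pos [549.8113  67.2209 132.6448] xaxis [ 0.985  -0.1728  0.001 ] zaxis [0.1728 0.985  0.001 ] gap 39.2 F [-2.3358  0.0172  5.8705] j [-0.4642  0.4075  0.3296  1.8951 -0.1702  0.8647  1.3481]
shift mm in tool now [-0.3797 13.1441 -0.3016] in goal axes [-0.3672 13.1448 -0.2884] rotvec deg [-0.0562 -0.0522  0.0556] maxnorm rows 0.01323529123783441 0.3154207135006565
```

Emit:
drive_tool([
  {"gripper":0.3,"linear":[-0.0003,0.003,-0.0002],"delta_rot":[0,0,0.05]},
  {"gripper":0.3,"linear":[0,0.003,0],"delta_rot":[0,0,0]},
  {"gripper":0.3,"linear":[0,0,0],"delta_rot":[0,0,0]},
])

```text
time_s: 16.77
ee_pos: [0.5499, 0.0673, 0.1273]
tool_rot: [0.705, -0.704, 0.061, -0.062]
wrist_force: [-2.9, -0.4, 7.8]
finger_gap: 0.0392
```

```bash
python3 - <<'E'
from h import *
goal([0.5494,0.0670,0.1195],80.1)
E
```

```text
t 16.77 pos [549.9106  67.2503 127.3433] xaxis [ 0.985  -0.1728  0.001 ] zaxis [0.1728 0.985  0.0017] gap 39.2 F [-2.8846 -0.4228  7.7672] j [-0.4615  0.4146  0.3271  1.8994 -0.1744  0.8534  1.3519]
shift mm in tool now [-0.4671  7.8423 -0.3484] in goal axes [-0.4599  7.8433 -0.3343] rotvec deg [-0.0998 -0.0479  0.0546] maxnorm rows 0.017241604106356057 0.18858346528344624
```

Emit:
drive_tool([
  {"gripper":0.3,"linear":[-0.0004,0.003,-0.0002],"delta_rot":[-0.1,0,0.05]},
  {"gripper":0.3,"linear":[0,0.003,0],"delta_rot":[0,0,0]},
  {"gripper":0.3,"linear":[0,0,0],"delta_rot":[0,0,0]},
])

```text
time_s: 17.02
ee_pos: [0.5499, 0.0673, 0.1226]
tool_rot: [0.705, -0.704, 0.061, -0.062]
wrist_force: [-2.6, -0.8, 9.9]
finger_gap: 0.0393
```

```bash
python3 - <<'E'
from h import *
goal([0.5494,0.0670,0.1195],80.1)
E
```

```text
t 17.02 pos [549.9382  67.3072 122.6409] xaxis [ 0.985  -0.1728  0.0009] zaxis [0.1728 0.985  0.001 ] gap 39.3 F [-2.6399 -0.8446  9.9488] j [-0.4604  0.4211  0.3255  1.9029 -0.1767  0.8439  1.3535]
shift mm in tool now [-0.4799  3.14   -0.3987] in goal axes [-0.4774  3.1409 -0.3952] rotvec deg [-0.0568 -0.0504  0.053 ] maxnorm rows 0.012930384913610557 0.07677271508721001
```

Emit:
drive_tool([
  {"gripper":0.3,"linear":[-0.0003,0.002,-0.0002],"delta_rot":[-0.05,0,0.05]},
  {"gripper":0.3,"linear":[0,0.001,0],"delta_rot":[0,0,0]},
  {"gripper":0.3,"linear":[0,0.0005,0],"delta_rot":[0,0,0]},
])

```text
time_s: 17.27
ee_pos: [0.55, 0.0673, 0.1209]
tool_rot: [0.705, -0.704, 0.061, -0.062]
wrist_force: [-4.2, -0.6, 10.0]
finger_gap: 0.039
```

```bash
python3 - <<'E'
from h import *
goal([0.5494,0.0670,0.1195],80.1)
E
```

```text
t 17.27 pos [549.9998  67.3287 120.9297] xaxis [ 0.985  -0.1728  0.0008] zaxis [0.1728 0.985  0.0012] gap 39.0 F [-4.1687 -0.6277  9.9642] j [-0.4594  0.4235  0.3246  1.9041 -0.1781  0.8405  1.3547]
shift mm in tool now [-0.5351  1.4287 -0.4292] in goal axes [-0.5344  1.4297 -0.4269] rotvec deg [-0.0711 -0.0525  0.0442] maxnorm rows 0.013800169025123045 0.03800606171609715
```

Emit:
drive_tool([
  {"gripper":0.3,"linear":[-0.0003,0.001,0],"delta_rot":[-0.05,0,0.05]},
  {"gripper":0.3,"linear":[0,0.001,0],"delta_rot":[0,0,0]},
  {"gripper":0.3,"linear":[0,0.0005,0],"delta_rot":[0,0,0]},
])

```text
time_s: 17.52
ee_pos: [0.55, 0.0673, 0.1204]
tool_rot: [0.705, -0.704, 0.061, -0.062]
wrist_force: [-4.4, -0.4, 11.0]
finger_gap: 0.039
```

```bash
python3 - <<'E'
from h import *
goal([0.5494,0.0670,0.1195],80.1)
E
```

```text
t 17.52 pos [550.0129  67.3259 120.416 ] xaxis [ 0.9849 -0.1729  0.0006] zaxis [0.1729 0.9849 0.0013] gap 39.0 F [-4.4301 -0.4181 10.9596] j [-0.4591  0.4243  0.3244  1.9043 -0.1786  0.8396  1.3551]
shift mm in tool now [-0.5479  0.9151 -0.4282] in goal axes [-0.5478  0.916  -0.4264] rotvec deg [-0.0758 -0.0582  0.0348] maxnorm rows 0.014204614595841547 0.027561379479706754
```

Emit:
drive_tool([
  {"gripper":0.3,"linear":[-0.0003,0.0015,0],"delta_rot":[-0.05,0,0]},
  {"gripper":0.3,"linear":[0,0.0015,0],"delta_rot":[0,0,0]},
])

```text
time_s: 17.68
ee_pos: [0.5501, 0.0674, 0.1194]
tool_rot: [0.705, -0.704, 0.061, -0.062]
wrist_force: [-7.5, -0.2, 23.6]
finger_gap: 0.0392
```

```bash
python3 - <<'E'
from h import *
goal([0.5494,0.0670,0.1195],80.1)
E
```

```text
t 17.68 pos [550.089   67.3839 119.3663] xaxis [ 0.9849 -0.1729  0.0014] zaxis [0.1729 0.9849 0.0014] gap 39.2 F [-7.5448 -0.1757 23.589 ] j [-0.459   0.4255  0.324   1.9057 -0.1791  0.8364  1.3554]
shift mm in tool now [-0.612  -0.1352 -0.4971] in goal axes [-0.6127 -0.1337 -0.4966] rotvec deg [-0.0805 -0.0578  0.0819] maxnorm rows 0.017959663234581102 0.019183416883842785
```

At the stop: 23.6 N, z 0.1194 (travel ≈18 mm). Ease to a middle value and reduce the side force.

Emit:
drive_tool([
  {"gripper":0.3,"linear":[-0.0004,0.0007,0],"delta_rot":[-0.05,0,0.05]},
  {"gripper":0.3,"linear":[-0.0003,0.0008,0],"delta_rot":[0,0,0]},
])

```text
time_s: 17.85
ee_pos: [0.55, 0.0673, 0.1198]
tool_rot: [0.705, -0.704, 0.061, -0.062]
wrist_force: [-1.8, -0.4, 11.0]
finger_gap: 0.0396
```

```bash
python3 - <<'E'
from h import *
goal([0.5494,0.0670,0.1195],80.1)
im,C=shot('wrist','w20')
goal([0.5494,0.0670,0.1195],80.1)
c=np.clip(im[50:200,110:400].astype(float)*1.3,0,255).astype(np.uint8)
cv2.imwrite('pics/c20.png',cv2.resize(c,None,fx=2.75,fy=2.75,interpolation=cv2.INTER_CUBIC))
E
```

```text
t 17.85 pos [549.9564  67.3361 119.8165] xaxis [ 0.9849 -0.173   0.0018] zaxis [0.173  0.9849 0.0014] gap 39.6 F [-1.7764 -0.4402 10.9746] j [-0.4593  0.4244  0.3242  1.906  -0.1787  0.8367  1.3549]
shift mm in tool now [-0.4904  0.315  -0.4277] in goal axes [-0.4903  0.3165 -0.4267] rotvec deg [-0.0817 -0.0617  0.1048] maxnorm rows 0.020461874957855404 0.017336907963480124
t 17.90 pos [549.9215  67.3552 119.7864] xaxis [ 0.9849 -0.173   0.0019] zaxis [0.173  0.9849 0.0015] gap 39.4 F [-2.8704 -0.6634 10.9539] j [-0.4593  0.4244  0.3242  1.9061 -0.1787  0.8365  1.3549]
shift mm in tool now [-0.4527  0.2849 -0.4405] in goal axes [-0.4527  0.2864 -0.4396] rotvec deg [-0.0855 -0.0625  0.1068] maxnorm rows 0.021001456540237752 0.016617286429560237
```

View pics/c20.png

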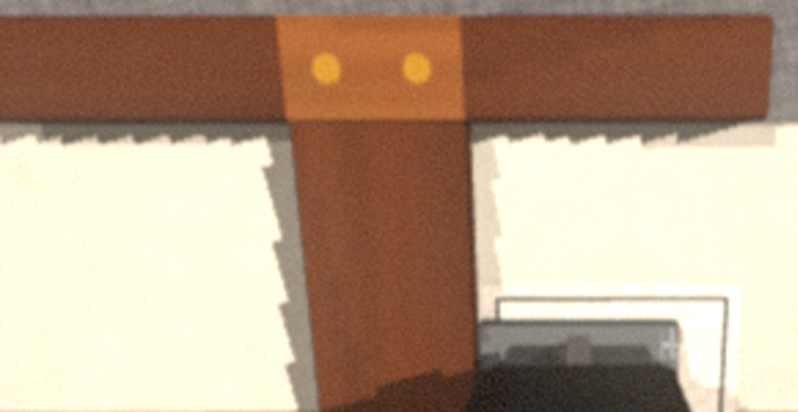

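Still snug and flush, but the push eased to 11 N, just at or off the stop. Lean slightly more.

Emit:
drive_tool([
  {"gripper":0.3,"linear":[-0.0002,0.0012,0],"delta_rot":[0,0,0]},
  {"gripper":0.3,"linear":[-0.0002,0.0012,0],"delta_rot":[0,0,0]},
])

```text
time_s: 18.07
ee_pos: [0.55, 0.0673, 0.1194]
tool_rot: [0.705, -0.704, 0.06, -0.063]
wrist_force: [-5.8, -0.9, 18.7]
finger_gap: 0.0395
```

```bash
python3 - <<'E'
from h import *
goal([0.5494,0.0670,0.1195],80.1)
E
```

```text
t 18.07 pos [550.007   67.3035 119.4363] xaxis [ 0.9849 -0.1731  0.0029] zaxis [0.173  0.9849 0.0024] gap 39.5 F [-5.8154 -0.9206 18.7132] j [-0.4587  0.4243  0.3238  1.9073 -0.1795  0.8342  1.3559]
shift mm in tool now [-0.5451 -0.0663 -0.4038] in goal axes [-0.5458 -0.0637 -0.4033] rotvec deg [-0.1383 -0.0652  0.1666] maxnorm rows 0.03159287287585398 0.016345604277137046
```

20 N on the carton. Check that it is steady while holding, using the scene and top cameras.

```bash
python3 - <<'E'
from h import *
ims=[]
for n in ('scene','top','wrist'):
    im,_=shot(n,'f_'+n); o=get_obs(); print('%.2f'%o['time_s'],o['ee_pos']*1e3,o['wrist_force'])
    ims.append(im)
a=cv2.resize(ims[0][150:290,270:440],(510,420),interpolation=cv2.INTER_CUBIC)
b=cv2.resize(ims[1][140:250,240:380],(290,228),interpolation=cv2.INTER_CUBIC); b=cv2.copyMakeBorder(b,0,420-228,0,0,0)
cv2.imwrite('pics/f.png',np.hstack([a,b]))
E
```

```text
18.12 [549.9739  67.2592 119.4525] [-5.4479 -0.5232 14.9856]
18.17 [550.0028  67.2956 119.4865] [-4.7589 -0.287  15.9955]
18.22 [550.0123  67.284  119.4736] [-4.8672 -0.2321 15.5714]
```

View pics/f.png

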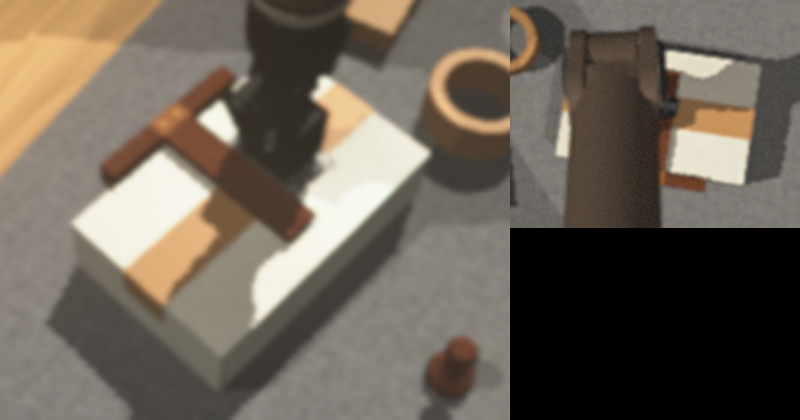

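View pics/f_wrist.png

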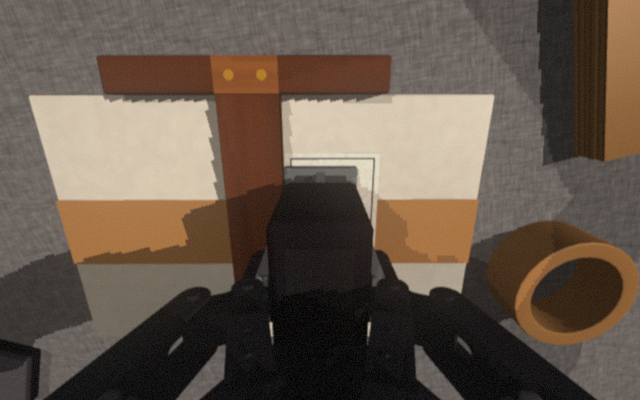

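Steady: z = 119.47 mm (18 mm travel), about 15.6 N at the wrist plus the stamp's own weight, so about 17 N on the carton. That is above the 11.7 N spring force, so the cap is on its stop. Guide flush, stamp snug, bystanders in place. Handing in.

```bash
python3 - <<'E'
from h import *
print(env.close_job()); o=get_obs(); print(o['time_s'],o['ee_pos'],o['wrist_force'])
E
```

```text
the job is handed in; nothing more can be done
None
the job is handed in; nothing more can be done
```

I hooked the brown T-guide over the carton's front edge and let go of it. Then I stood the stamp on the label against the blade, pressed it down to its stop, and handed in at 18.2 s while still holding it there. The hand-in reports no verdict.

- **Guide:** I measured it after release, before the stamp touched it. The head's inner face was at about −90.8 mm, within 0.3° of parallel to the front face. The guide's middle line was about −49 mm from the label's centre. In the last wrist picture both head ends still lined up with the lid edge, but I did not measure them again.
- **Stamp press:** The cap had travelled about 18 mm. The wrist read a steady 15.6 N, so about 17 N on the carton with the stamp's own weight, which is more than the 11.7 N spring. The tool was within about 0.2° of upright.
- **Bystanders:** The arm did not touch any of them. The tape roll and knob stamp look where they were in the last pictures; the ink pad is only partly in view.

**Checks that disagreed or fell short:**
- My picture estimate of the stamp-to-blade middle-line distance, taken just before lowering, came out at 39.9 mm. With the stamp against the blade it should be 41 mm, so I put the difference down to about 1 mm of measuring error. It is within the 38 to 44.5 mm allowed.
- The push briefly eased to 11 N on the stop and was brought back up before handing in.
- A sideways force of about 5 N remained at the wrist.

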